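# Pack the glazed test tumblers

### The job

First lever the carrying case's cover up with the blade of the palette knife, in at the notch, and leave it standing wide open; the knife goes back flat on its rubber mat. Only then raise the booth's sash until friction holds it up by itself, reach in under it and stand every glazed test tumbler upright on the floor of the case, without disturbing the other things, and pull the sash shut again at the end.

Things in the scene. Friction and masses are not known exactly. Their poses are not given: they have to be found in the camera images.
- booth: fixed table-top glazing booth, clear with green frame, 206 deep (x) x 460 wide x 190 high. Origin under its centre; front to its own -x (to the robot), y left, z up. Rear wall inside at x = 94, side walls at y = +-224, below the slope. From the sill the open front slopes up at 45 degrees to x = 55, z = 190, then a flat roof to the rear. The sash covers the slope.
- booth_sill (a point): middle of the top edge of the booth's green front sill, where the slope begins: (-100, 0, 35) in the booth's frame. The sill is 6 thick and 35 high. The booth's white floor is 6 thick, its top at z = 6.
- sash (a joint): travel of the clear, green-edged sash (225 x 440) up the booth's 45 degree slope, m: 0 shut, 0.18 top stop; along (0.707, 0, 0.707) of the booth. Its face is 12 off the slope line. 0.5 kg, part-balanced: let go below 0.10 it slides slowly shut; above 0.11 friction holds it. Raising takes 5 N at the bottom, 2.5 N at the top; pushing it down from there 1 N.
- sash_grip (a point): middle of the sash's orange handle bar, moves with the sash. Bar 14 x 14, running 66 up the slope at mid-width, its middle 35 off the panel's face, square to the slope; the fingers can close on it along the booth's y, pointing into the slope at 45 degrees or steeper. Sash shut: at (-62, 0, 139) in the booth's frame.
- case: fixed blue plastic carrying case, 140 deep (x) x 250 wide (y) x 60 high without the cover. Origin under its centre, front to its own -x (towards the robot), walls and floor 6 thick. The front wall has a notch 60 wide (y +-30) and 14 deep (z 46 to 60) at its middle under the cover.
- case_in (a point): centre of the case's inner floor (6 above its underside), axes as the case. Inner floor 128 x 238.
- notch (a point): middle of the notch in the case's front wall, at the outer face: (-70, 0, 53) in the case's frame. Axes as the case.
- cover_hinge (a point): hinge line of the cover, at the top of the case's rear wall, (70, 0, 60) in the case's frame; the line runs along the case's y. Axes as the case.
- cover (a joint): angle of the flat yellow cover, rad: 0 shut, 1.57 upright, 1.75 stop. 140 x 250 x 6, 80 g, no handle; its underside passes through the hinge line and lies on the rims when shut, flush with the case all round. The stiff hinge keeps it where it is left; lifting near the front edge takes 1 to 1.5 N.
- knife: palette knife, 175 long, 70 g: dark wooden handle 100 x 18 x 18, thin steel blade. Origin at the centre of the handle's underside; x along the blade, z up as it lies. Handle x = -50 to 50; blade 50 to 125, 22 wide, 2.5 thick, mid-plane 9 above the underside. Balances at x = 10.
- knife_tip (a point): end of the knife's blade, at its mid-thickness: (125, 0, 9) in the knife's frame.
- mat: fixed black rubber mat, 110 (x) x 260 (y) x 4, origin at the centre of its underside: the knife's place.
- tumbler1: red glazed test tumbler with a bare clay band at its foot, a small cup 38 in diameter, 46 high, 60 g, standing upright in the booth; origin at the centre of its underside, z its axis. May be absent.
- tumbler2: blue glazed test tumbler with a bare clay band at its foot, a small cup 38 in diameter, 46 high, 60 g, standing upright in the booth; origin at the centre of its underside, z its axis. May be absent.
- tumbler3: golden glazed test tumbler with a bare clay band at its foot, a small cup 38 in diameter, 46 high, 60 g, standing upright in the booth; origin at the centre of its underside, z its axis. May be absent.
- glaze_bottle: bystander: white glaze bottle with purple label, 66 diameter, 170 high. Origin at its underside.
- jar_white: bystander: white jar with red label, 48 diameter, 50 high. Origin at its underside.
- jar_spray: bystander: amber jar, 36 diameter, 50 high, in the booth's back right corner: it stays there. Origin at its underside.
- brush: bystander: brush lying on the table. Origin at its underside.
- mug: bystander: white mug, 80 diameter, 95 high. Origin at its underside.
- test_tile: bystander: terracotta tile 60 x 60 x 8. Origin at its underside.
- plaster_bat: bystander: plaster disc 110 diameter, 16 high. Origin at its underside.

How it is judged:
By the outcome, as a careful person would: the job done as asked, in the order asked, and still so for the second after the job is handed in, with the robot touching nothing.
Of tumbler1, tumbler2, tumbler3 only 2 to 3 are there at a start; the rules pass over those that are not, and their reading is None.
At some moment in a run one of tumbler1, tumbler2, tumbler3, knife may be knocked a few centimetres aside while the robot is not near it.
It also fails if it takes over 210 s, if anything falls off the work surface, if the arm or the gripper's body presses on something with over 40 N, if the wrist force passes 120 N, or if a joint passes its speed limit or range.

### The arm

A 6-joint arm with a two-finger parallel gripper is mounted at the origin on the work surface. World frame = base frame: x ahead of the robot, y to its left, z up, the work surface at z = 0. Lengths are in m, angles in degrees, forces in N, time in s.
With the tool pointing down it reaches from about 0.4 to 0.825 m from the base axis. Payload 7 kg.
Tool frame: the origin (TCP) lies midway between the tips of the shut fingers; the grasp point (between the pads) lies 19 mm behind it; z points along the fingers, y is the line along which they close (so a half turn about z gives the same grasp; the last joint's range is limited). The gripper opens to 88 mm and grips with 3 to 60 N. Pads are 19 mm wide; open, the fingers measure 130 mm over their backs; the gripper's body (78 mm by 193 mm) begins 47 mm behind the grasp point.
Start: joints at [86.866, 20.546, 0.682, 0, -70.136, -16.507], TCP at [0.227, 0.636, 0.227] pointing down, gripper open.
Joint ranges: [-176.03, 176.03], [-82.01, 121.73], [-58.28, 71.71], [-173.87, 95.51], [-174.79, -0.11], [-173.66, 173.66]. Speed limits (degrees/s): [136.94, 136.94, 172.46, 180, 180, 180].

### API

Orientations are given as [roll, pitch, yaw] about the fixed x, y, z axes, in that order (R = Rz(yaw) Ry(pitch) Rx(roll)).
In Python, from plant import r gives the robot as it stands. The module is installed in compiled form; this text tells all that it offers.
- The arm moves only by the tool play_rows, never from a script. Its argument "rows" is a list of rows, each an object with "slide": the shift along the tool's x, y, z as a fraction of full scale, a list of three; "delta_rot": the turn, a rotation vector about the tool's x, y, z as a fraction of full scale, a list of three; "fingers": the opening, from -1 (shut) to 1 (fully open). In form: [{"slide": [x, y, z], "delta_rot": [rx, ry, rz], "fingers": fingers}, ...]. A call has 1 to 8 rows; each row shifts and turns the commanded pose from where the row before left it, along the tool's axes as they then stand; what a row does not reach is not made up. Full scale, the value 1, is 0.15 m for a shift and 0.08 rad for a turn. A row lasts 1/8 s, in which the tool goes at most 62.5 mm and 10.7 degrees, less where a joint would pass 70% of its speed; a pose out of reach is approached as far as the arm can. A call with a number of a shift or a turn outside -1 to 1 is refused whole. A call with a gripper value outside its range is refused whole. The fingers move at their own pace and stop on an object; "squeeze" is the grip in N (left out, the last holds). Time passes only in rows, so rows that do not move let the fingers close. It gives the time, the measured TCP pose, the force, the opening and the grip force at its end, in the units of the state.
- r.get_state(): the state, without advancing time (a new reading comes with each control period).
- r.capture(name): name is "scene" or "top" or "wrist"; returns a dict with "image" (400x640x3 uint8, blue, green, red), "fx", "fy", "cx", "cy" (pixels), "distortion" ([k1, k2, p1, p2, k3] as OpenCV has them; the pictures are not rectified), "R" (3x3) and "t" (3): a world point X has camera coordinates R X + t; the wrist camera has in their place "T_tool_cam" (4x4, takes a point from camera to tool coordinates, whose origin is the TCP and whose axes are the flange's). Camera axes: x right, y down, z forward; pixel columns grow to the right and rows downward; lengths in m; the calibration is good to about 2 mm. A picture is of the moment at which its call begins: read the wrist's pose just before it. There is no depth.
- r.close_job(): hands the job in; it is judged then, once.
The state is a dict: "time_s": time; "joints": joint angles; "qd": joint speeds; "joint_torque": joint torques, N m; "tcp_pos": TCP position; "eef_rot": TCP orientation; "contact_force": force on the tool from outside, world axes, zero at the start; "moment": the same for the moment, N m; "gripper_width": finger opening in m; "gripper_force": force on a finger pad.
Only numpy, scipy, OpenCV 4.12 (cv2) and the standard library are available. Lean on these libraries where they do the work, as an engineer would, in place of code of your own. Each camera call takes 0.05 s, during which the arm holds its last target. There are 200 camera calls.

## Working session

There is one attempt and no reset: what is moved stays moved. The work goes in short steps, Python scripts to look and compute and a tool call to move; the robot and the scene stay as the last step left them, time stands still between calls to the robot, and variables do not carry over. Pictures are saved under pics/ and viewed, at most 14 in all, crops included, and the job is handed in when it is done.

Besides the shell and the picture viewer there is one more tool, called after "Call:" by a JSON object that holds its "api" and its "payload", one argument or row to a line. play_rows: Moves the arm, as the interface text tells. Shift numbers are shares of 0.15 m and turn numbers shares of 0.08 rad, none past 1 either way. Its arguments: {"type":"object","properties":{"rows":{"type":"array"},"squeeze":{"type":"number"}},"required":["rows"]}

```bash
mkdir -p pics && cat > h.py <<'E'
import numpy as np, cv2
from scipy.spatial.transform import Rotation as Ro
from plant import r
def cap(name):
    s=r.get_state(); c=r.capture(name)
    c['K']=np.array([[c['fx'],0,c['cx']],[0,c['fy'],c['cy']],[0,0,1]])
    if name=='wrist':
        T=np.array(c['T_tool_cam']); Rt=Ro.from_euler('xyz',s['eef_rot'],degrees=True).as_matrix()
        M=np.eye(4); M[:3,:3]=Rt; M[:3,3]=s['tcp_pos']; W=M@T
    else:
        W=np.eye(4); R=np.array(c['R']); W[:3,:3]=R.T; W[:3,3]=-R.T@np.array(c['t'])
    c['W']=W; return c
def ray(c,uv):
    p=cv2.undistortPoints(np.array(uv,float).reshape(-1,1,2),c['K'],np.array(c['distortion'])).reshape(-1,2)
    d=np.c_[p,np.ones(len(p))]@c['W'][:3,:3].T
    return c['W'][:3,3],d
def onz(c,uv,z):
    o,d=ray(c,uv); return o+d*((z-o[2])/d[:,2])[:,None]
def proj(c,X):
    Wi=np.linalg.inv(c['W']); X=np.array(X,float).reshape(-1,3)
    return cv2.projectPoints(X,cv2.Rodrigues(Wi[:3,:3])[0],Wi[:3,3],c['K'],np.array(c['distortion']))[0].reshape(-1,2)
def save(c,n,box=None,s=1):
    im=c['image']
    if box: im=im[box[1]:box[3],box[0]:box[2]]
    cv2.imwrite('pics/'+n,cv2.resize(im,None,fx=s,fy=s,interpolation=cv2.INTER_CUBIC))
E
python3 - <<'E'
from h import *
for n in('scene','top'):
    c=cap(n); save(c,n+'0.png'); print(n,c['W'].round(3).tolist(),c['fx'])
print(r.get_state())
c=cap('wrist');print(c['T_tool_cam'],c['fx'])
E
```

```text
scene [[-0.085, 0.79, -0.607, 1.283], [0.996, 0.061, -0.06, -0.029], [-0.011, -0.61, -0.792, 1.019], [0.0, 0.0, 0.0, 1.0]] 406.5653090903101
top [[-0.019, -0.994, 0.106, 0.427], [-1.0, 0.018, -0.007, -0.097], [0.005, -0.106, -0.994, 1.786], [0.0, 0.0, 0.0, 1.0]] 505.0089791815476
{'time_s': 0.1, 'joints': array([ 8.68648727e+01,  2.05872521e+01,  6.41460203e-01, -1.73753955e-02,
       -7.01355983e+01, -1.65065682e+01]), 'qd': array([-0.00785799, -0.14056423,  0.09115774,  0.00589561, -0.03791445,
       -0.0563701 ]), 'joint_torque': array([-1.64471745e-03, -5.84161484e+01,  2.93753994e+01,  7.01564893e+00,
        1.01642171e-02, -4.62077446e-05]), 'tcp_pos': array([0.22677815, 0.63532526, 0.22573691]), 'eef_rot': array([ 1.79917323e+02, -7.46523672e-03, -1.96476058e+01]), 'contact_force': array([ 0.0100791 , -0.13235982, -0.40101511]), 'moment': array([0.00882588, 0.02920702, 0.01367451]), 'gripper_force': 0.0, 'gripper_width': 0.08744089453043352}
[[ 9.57941030e-04 -9.58347129e-01 -2.85604380e-01  7.83489811e-02]
 [ 9.99999163e-01  1.16640039e-03 -5.59782164e-04 -5.34841396e-04]
 [ 8.69594691e-04 -2.85603605e-01  9.58347445e-01 -1.58378307e-01]
 [ 0.00000000e+00  0.00000000e+00  0.00000000e+00  1.00000000e+00]] 331.63697236799266
```

View pics/top0.png

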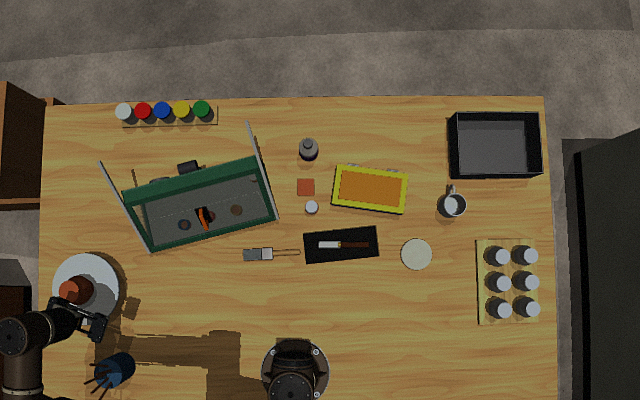

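View pics/scene0.png

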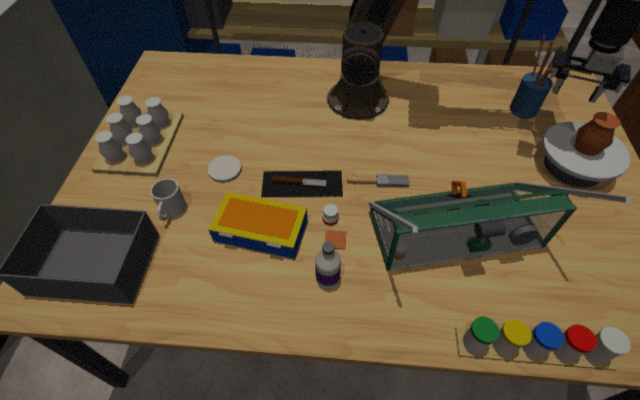

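```bash
python3 - <<'E'
from h import *
c=cap('top'); im=c['image']; hsv=cv2.cvtColor(im,cv2.COLOR_BGR2HSV)
save(c,'crop1.png',(90,110,420,280),2.4)
def box(m,x0,y0,x1,y1,z,n):
    mm=np.zeros_like(m); mm[y0:y1,x0:x1]=m[y0:y1,x0:x1]
    cs,_=cv2.findContours(mm,cv2.RETR_EXTERNAL,cv2.CHAIN_APPROX_NONE)
    k=max(cs,key=cv2.contourArea)
    P=onz(c,k.reshape(-1,2),z)[:,:2]
    b=cv2.minAreaRect((P*1000).astype(np.float32)); print(n,b, cv2.boxPoints(b).round().tolist(),cv2.contourArea(k))
box(cv2.inRange(hsv,(8,150,120),(40,255,255)),325,155,415,220,.066,'cover')
box(cv2.inRange(hsv,(0,0,0),(180,255,45)),295,220,385,268,.004,'mat')
# brightish blade
box(cv2.inRange(im,(120,120,120),(255,255,255)),312,235,372,255,.013,'blade')
box(cv2.inRange(hsv,(45,80,30),(90,255,255)),110,150,280,256,.035,'booth green')
for n,z,uv in [('jar_white',.05,(311,207)),('tile',.008,(306,187)),('brush',.01,(270,254)),('bat',.016,(416,254)),('bottle',.17,(308,144)),('mug',.095,(453,205)),
 ('sill L/R',.035,(150,250)),('sillR',.035,(278,218))]:
    print(n,onz(c,[uv],z).round(3))
E
```

```text
cover ((634.5030517578125, -270.7830810546875), (250.85220336914062, 139.67941284179688), 80.63957214355469) [[545.0, -383.0], [683.0, -406.0], [724.0, -158.0], [586.0, -136.0]] 2784.0
mat ((443.3566589355469, -166.34019470214844), (107.80077362060547, 257.6439208984375), 5.026432037353516) [[378.0, -43.0], [401.0, -299.0], [508.0, -290.0], [486.0, -33.0]] 2127.5
blade ((445.6310119628906, -122.52870178222656), (63.013404846191406, 13.97990894317627), 88.92595672607422) [[438.0, -154.0], [452.0, -154.0], [453.0, -91.0], [439.0, -91.0]] 72.0
booth green ((590.051513671875, 335.5276794433594), (242.94967651367188, 509.2884826660156), 14.06652545928955) [[410.0, 553.0], [534.0, 59.0], [770.0, 118.0], [646.0, 612.0]] 8890.0
jar_white [[ 0.574 -0.066  0.05 ]]
tile [[ 0.649 -0.048  0.008]]
brush [[0.414 0.081 0.01 ]]
bat [[ 0.404 -0.431  0.016]]
bottle [[ 0.769 -0.061  0.17 ]]
mug [[ 0.567 -0.549  0.095]]
sill L/R [[0.433 0.502 0.035]]
sillR [[0.538 0.05  0.035]]
```

View pics/crop1.png

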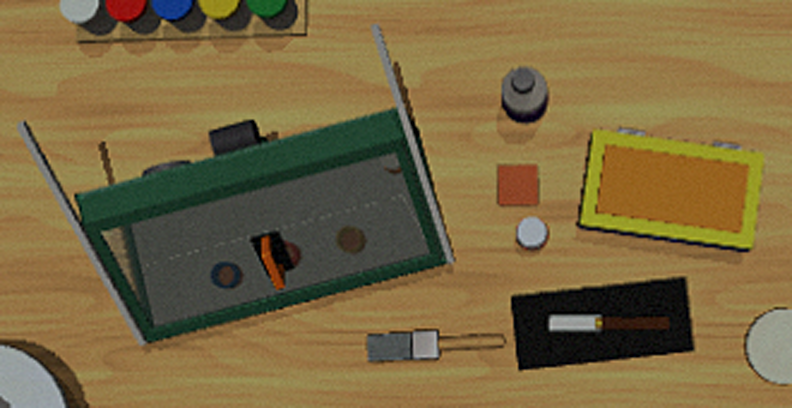

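```bash
cat >> h.py <<'E'
def fr(o,yaw):
    M=np.eye(4); a=np.radians(yaw); M[:2,:2]=[[np.cos(a),-np.sin(a)],[np.sin(a),np.cos(a)]]; M[:3,3]=o; return M
def tr(M,X): return (np.atleast_2d(X)@M[:3,:3].T+M[:3,3])
def inv(M,X): return (np.atleast_2d(X)-M[:3,3])@M[:3,:3]
def go(p,e=None):
    "tool-axis shift in full-scale shares, and turn shares, from now to pos p, euler e (shift first)"
    s=r.get_state(); R=Ro.from_euler('xyz',s['eef_rot'],degrees=True)
    sh=R.inv().apply(np.array(p)-s['tcp_pos'])/.15
    rv=(R.inv()*Ro.from_euler('xyz',e if e is not None else s['eef_rot'],degrees=True)).as_rotvec()/.08
    print('tcp',s['tcp_pos'].round(4),s['eef_rot'].round(2),'t',round(s['time_s'],1),'F',s['contact_force'].round(1),'w',round(s['gripper_width'],4))
    print('shift shares (start axes)',sh.round(3),'turn shares',rv.round(3))
E
python3 - <<'E'
from h import *
c=cap('top'); B=fr([.583,.299,0],13.3)
P=lambda u,v,z:inv(B,onz(c,[(90+u/2.4,110+v/2.4)],z))[0].round(3)
print('blue',P(227,275,.052),'red',P(290,252,.052),'gold',P(350,240,.052),'amber',P(393,165,.056))
print('sill corners',P(148,341,.035),P(442,265,.035),'roof front L,R',P(80,195,.19),P(400,110,.19), 'handle top/bot',P(262,240,.17),P(278,285,.12))
hsv=cv2.cvtColor(c['image'],cv2.COLOR_BGR2HSV)
m=cv2.inRange(hsv[235:256,312:372],(0,90,30),(12,255,255)); 
q=np.argwhere(m)[:,::-1]+[312,235]; W=onz(c,q,.022)
print('handle px',W.min(0).round(3),W.max(0).round(3),len(q))
im=c['image'][235:256,312:372]; q=np.argwhere(im.min(2)>100)[:,::-1]+[312,235]; W=onz(c,q,.013);print('blade',W.min(0).round(3),W.max(0).round(3),W.mean(0).round(4))
go([.446,-.216,.12],[180,0,-90])
E
```

```text
blue [-0.044  0.087  0.052] red [-0.035 -0.01   0.052] gold [-0.039 -0.099  0.052] amber [ 0.051 -0.185  0.056]
sill corners [-0.108  0.228  0.035] [-0.106 -0.217  0.035] roof front L,R [0.095 0.227 0.19 ] [ 0.098 -0.224  0.19 ] handle top/bot [-0.024  0.     0.17 ] [-0.083  0.004  0.12 ]
handle px [ 0.436 -0.262  0.022] [ 0.452 -0.168  0.022] 114
blade [ 0.435 -0.158  0.013] [ 0.457 -0.091  0.013] [ 0.4448 -0.1237  0.013 ]
tcp [0.2268 0.6355 0.2261] [ 1.7995e+02 -1.0000e-02 -1.9640e+01] t 0.2 F [0.4 0.4 0.7] w 0.0874
shift shares (start axes) [3.284 4.855 0.712] turn shares [ 8.000e-03 -7.000e-03  1.535e+01]
```

Call:
{"api": "play_rows", "payload": {
  "rows": [
    {"slide": [0.297, 0.279, 0], "delta_rot": [0, 0, 0], "fingers": 1},
    {"slide": [0.297, 0.279, 0], "delta_rot": [0, 0, 0], "fingers": 1},
    {"slide": [0.297, 0.279, 0], "delta_rot": [0, 0, 0], "fingers": 1},
    {"slide": [0.297, 0.279, 0], "delta_rot": [0, 0, 0], "fingers": 1},
    {"slide": [0.297, 0.279, 0], "delta_rot": [0, 0, 0], "fingers": 1},
    {"slide": [0.297, 0.279, 0], "delta_rot": [0, 0, 0], "fingers": 1},
    {"slide": [0.297, 0.279, 0], "delta_rot": [0, 0, 0], "fingers": 1},
    {"slide": [0.297, 0.279, 0], "delta_rot": [0, 0, 0], "fingers": 1}
  ],
  "squeeze": 40
}}

```text
time_s: 1.25
tcp_pos: [0.4506, 0.1988, 0.227]
eef_rot: [-180.0, -0.0, -19.6]
contact_force: [1.4, 0.5, -0.1]
gripper_width: 0.0878
gripper_force: 0.0
```

Call:
{"api": "play_rows", "payload": {
  "rows": [
    {"slide": [0.113, 0.328, 0], "delta_rot": [0, 0, 0], "fingers": 1},
    {"slide": [0.113, 0.328, 0], "delta_rot": [0, 0, 0], "fingers": 1},
    {"slide": [0.113, 0.328, 0], "delta_rot": [0, 0, 0], "fingers": 1},
    {"slide": [0.113, 0.328, 0], "delta_rot": [0, 0, 0], "fingers": 1},
    {"slide": [0.113, 0.328, 0], "delta_rot": [0, 0, 0], "fingers": 1},
    {"slide": [0.113, 0.328, 0], "delta_rot": [0, 0, 0], "fingers": 1},
    {"slide": [0.113, 0.328, 0], "delta_rot": [0, 0, 0], "fingers": 1},
    {"slide": [0.113, 0.328, 0], "delta_rot": [0, 0, 0], "fingers": 1}
  ]
}}

```text
time_s: 2.25
tcp_pos: [0.4452, -0.2174, 0.2268]
eef_rot: [-180.0, -0.0, -19.6]
contact_force: [0.5, 0.3, 0.9]
gripper_width: 0.0876
gripper_force: 0.0
```

Call:
{"api": "play_rows", "payload": {
  "rows": [
    {"slide": [0, 0, 0], "delta_rot": [0, 0, 0.96], "fingers": 1},
    {"slide": [0, 0, 0], "delta_rot": [0, 0, 0.96], "fingers": 1},
    {"slide": [0, 0, 0], "delta_rot": [0, 0, 0.96], "fingers": 1},
    {"slide": [0, 0, 0], "delta_rot": [0, 0, 0.96], "fingers": 1},
    {"slide": [0, 0, 0], "delta_rot": [0, 0, 0.96], "fingers": 1},
    {"slide": [0, 0, 0], "delta_rot": [0, 0, 0.96], "fingers": 1},
    {"slide": [0, 0, 0], "delta_rot": [0, 0, 0.96], "fingers": 1},
    {"slide": [0, 0, 0], "delta_rot": [0, 0, 0.96], "fingers": 1}
  ]
}}

```text
time_s: 3.25
tcp_pos: [0.4453, -0.2156, 0.2266]
eef_rot: [-180.0, 0.0, -55.0]
contact_force: [-0.1, 0.8, -0.1]
gripper_width: 0.0878
gripper_force: 0.0
```

Call:
{"api": "play_rows", "payload": {
  "rows": [
    {"slide": [0, 0, 0], "delta_rot": [0, 0, 0.96], "fingers": 1},
    {"slide": [0, 0, 0], "delta_rot": [0, 0, 0.96], "fingers": 1},
    {"slide": [0, 0, 0], "delta_rot": [0, 0, 0.96], "fingers": 1},
    {"slide": [0, 0, 0], "delta_rot": [0, 0, 0.96], "fingers": 1},
    {"slide": [0, 0, 0], "delta_rot": [0, 0, 0.96], "fingers": 1},
    {"slide": [0, 0, 0], "delta_rot": [0, 0, 0.96], "fingers": 1},
    {"slide": [0, 0, 0], "delta_rot": [0, 0, 0.96], "fingers": 1},
    {"slide": [0, 0, 0], "delta_rot": [0, 0, 0.96], "fingers": 1}
  ]
}}

```text
time_s: 4.25
tcp_pos: [0.4454, -0.2157, 0.2266]
eef_rot: [-180.0, 0.0, -90.2]
contact_force: [-0.2, 0.1, -0.1]
gripper_width: 0.0873
gripper_force: 0.0
```

```bash
python3 - <<'E'
from h import *
c=cap('wrist'); save(c,'w1.png')
go([.446,-.216,.12],[180,0,-90]); print(r.get_state()['joints'].round(1))
print(proj(c,[[.444,-.215,.022],[.445,-.091,.013]]).round())
E
```

```text
tcp [ 0.4453 -0.2157  0.2266] [-180.     0.   -90.4] t 4.3 F [ 0.2 -0.6 -0.7] w 0.0876
shift shares (start axes) [ 0.002 -0.005  0.711] turn shares [-0.     0.001 -0.087]
[ -3.    3.4 -21.5  -0.  -65.2   2.6]
[[323. 178.]
 [322. 273.]]
```

View pics/w1.png

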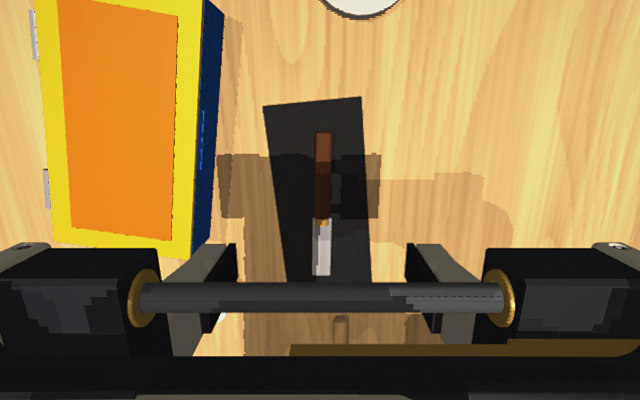

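```bash
python3 - <<'E'
from h import *
c=cap('wrist'); im=c['image']; hsv=cv2.cvtColor(im,cv2.COLOR_BGR2HSV)
def rect(m,x0,y0,x1,y1,z,n):
    q=np.argwhere(m[y0:y1,x0:x1])[:,::-1]+[x0,y0]
    k=max(cv2.findContours(cv2.inRange(m*0+0,1,1)|0*m,0,1)[0],default=None,key=len) if 0 else q
    W=onz(c,k,z); b=cv2.minAreaRect((W[:,:2]*1000).astype(np.float32)); print(n,b); return W
rect(cv2.inRange(hsv,(0,90,20),(14,255,255)),305,120,345,222,.022,'handle')
rect(cv2.inRange(im,(105,105,105),(255,255,255)),305,215,345,280,.0145,'blade')
# cover front edge: rightmost yellow per row, z .066
m=cv2.inRange(hsv,(22,150,120),(38,255,255)); rows=range(10,225,5)
e=[(np.flatnonzero(m[v,:240]).max(),v) for v in rows]; W=onz(c,e,.066)
A=np.polyfit(W[:,1],W[:,0],1); print('front edge x at y=-.2594:',np.polyval(A,-.2594),'slope deg',np.degrees(np.arctan(A[0])),'resid',(W[:,0]-np.polyval(A,W[:,1])).std())
E
```

```text
handle ((444.68841552734375, -216.67176818847656), (98.75594329833984, 18.563949584960938), 88.746337890625)
blade ((443.35919189453125, -127.26402282714844), (75.30204772949219, 16.328611373901367), 88.75086975097656)
front edge x at y=-.2594: 0.5657073237487678 slope deg 9.03092581978773 resid 0.0002794999426051106
```

Call:
{"api": "play_rows", "payload": {
  "rows": [
    {"slide": [0.006, 0.004, 0.25], "delta_rot": [0, 0, 0], "fingers": 0},
    {"slide": [0, 0, 0.25], "delta_rot": [0, 0, 0], "fingers": 0},
    {"slide": [0, 0, 0.25], "delta_rot": [0, 0, 0], "fingers": 0},
    {"slide": [0, 0, 0.25], "delta_rot": [0, 0, 0], "fingers": 0},
    {"slide": [0, 0, 0.25], "delta_rot": [0, 0, 0], "fingers": 0},
    {"slide": [0, 0, 0.15], "delta_rot": [0, 0, 0], "fingers": 0},
    {"slide": [0, 0, 0.06], "delta_rot": [0, 0, 0], "fingers": 0},
    {"slide": [0, 0, 0], "delta_rot": [0, 0, 0], "fingers": 0}
  ]
}}

```text
time_s: 5.35
tcp_pos: [0.4448, -0.2166, 0.0075]
eef_rot: [180.0, -0.0, -90.0]
contact_force: [-0.0, -0.3, 0.3]
gripper_width: 0.0442
gripper_force: 0.0
```

Call:
{"api": "play_rows", "payload": {
  "rows": [
    {"slide": [0, 0, 0], "delta_rot": [0, 0, 0], "fingers": -1},
    {"slide": [0, 0, 0], "delta_rot": [0, 0, 0], "fingers": -1},
    {"slide": [0, 0, 0], "delta_rot": [0, 0, 0], "fingers": -1},
    {"slide": [0, 0, 0], "delta_rot": [0, 0, 0], "fingers": -1},
    {"slide": [0, 0, 0], "delta_rot": [0, 0, 0], "fingers": -1},
    {"slide": [0, 0, 0], "delta_rot": [0, 0, 0], "fingers": -1}
  ],
  "squeeze": 45
}}

```text
time_s: 6.1
tcp_pos: [0.445, -0.2166, 0.0081]
eef_rot: [-180.0, -0.0, -90.0]
contact_force: [-1.7, 1.5, 6.2]
gripper_width: 0.0174
gripper_force: 45.0
```

Call:
{"api": "play_rows", "payload": {
  "rows": [
    {"slide": [0, 0, -0.15], "delta_rot": [0, 0, 0], "fingers": -1},
    {"slide": [0, 0, -0.2], "delta_rot": [0, 0, 0], "fingers": -1},
    {"slide": [0, 0, -0.2], "delta_rot": [0, 0, 0], "fingers": -1},
    {"slide": [0, 0, -0.2], "delta_rot": [0, 0, 0.98], "fingers": -1},
    {"slide": [0, 0, 0], "delta_rot": [0, 0, 0.98], "fingers": -1},
    {"slide": [0, 0, 0], "delta_rot": [0, 0, 0.98], "fingers": -1},
    {"slide": [0, 0, 0], "delta_rot": [0, 0, 0.98], "fingers": -1},
    {"slide": [0, 0, 0], "delta_rot": [0, 0, 0.98], "fingers": -1}
  ]
}}

```text
time_s: 7.1
tcp_pos: [0.4446, -0.2165, 0.12]
eef_rot: [180.0, 0.0, -112.7]
contact_force: [0.0, -0.9, -1.2]
gripper_width: 0.0174
gripper_force: 45.0
```

Call:
{"api": "play_rows", "payload": {
  "rows": [
    {"slide": [0, 0, 0], "delta_rot": [0, 0, 0.98], "fingers": -1},
    {"slide": [0, 0, 0], "delta_rot": [0, 0, 0.98], "fingers": -1},
    {"slide": [0, 0, 0], "delta_rot": [0, 0, 0.98], "fingers": -1},
    {"slide": [0, 0, 0], "delta_rot": [0, 0, 0.98], "fingers": -1},
    {"slide": [0, 0, 0], "delta_rot": [0, 0, 0.98], "fingers": -1},
    {"slide": [0, 0, 0], "delta_rot": [0, 0, 0.98], "fingers": -1},
    {"slide": [0, 0, 0], "delta_rot": [0, 0, 0.98], "fingers": -1},
    {"slide": [0, 0, 0], "delta_rot": [0, 0, 0.98], "fingers": -1}
  ]
}}

```text
time_s: 8.1
tcp_pos: [0.4446, -0.2165, 0.1199]
eef_rot: [180.0, -0.0, -148.6]
contact_force: [0.3, 0.1, -0.9]
gripper_width: 0.0178
gripper_force: 45.0
```

Call:
{"api": "play_rows", "payload": {
  "rows": [
    {"slide": [0, 0, 0], "delta_rot": [0, 0, 0.98], "fingers": -1},
    {"slide": [0, 0, 0], "delta_rot": [0, 0, 0.98], "fingers": -1},
    {"slide": [0, 0, 0], "delta_rot": [0, 0, 0.98], "fingers": -1},
    {"slide": [0, 0, 0], "delta_rot": [0, 0, 0.98], "fingers": -1},
    {"slide": [0, 0, 0], "delta_rot": [0, 0, 0.98], "fingers": -1},
    {"slide": [0, 0, 0], "delta_rot": [0, 0, 0.98], "fingers": -1},
    {"slide": [0, 0, 0], "delta_rot": [0, 0, 0.98], "fingers": -1},
    {"slide": [0, 0, 0], "delta_rot": [0, 0, 0.98], "fingers": -1}
  ]
}}

```text
time_s: 9.1
tcp_pos: [0.4446, -0.2165, 0.1199]
eef_rot: [180.0, -0.0, 175.5]
contact_force: [0.2, -0.2, -0.4]
gripper_width: 0.0173
gripper_force: 45.0
```

```bash
python3 - <<'E'
from h import *
go([.4177,-.2354,.048],[180,0,170.8])
c=cap('wrist'); save(c,'w2.png')
s=cap('scene'); t=proj(s,[[.5657,-.2594,.053]])[0]; save(s,'s2.png',(200,100,460,280),3)
E
```

```text
tcp [ 0.4446 -0.2165  0.1199] [ 1.7999e+02 -1.0000e-02  1.7547e+02] t 9.1 F [ 0.2 -0.2 -0.4] w 0.0173
shift shares (start axes) [ 0.169 -0.14   0.48 ] turn shares [ 0.002 -0.003  1.018]
```

View pics/s2.png

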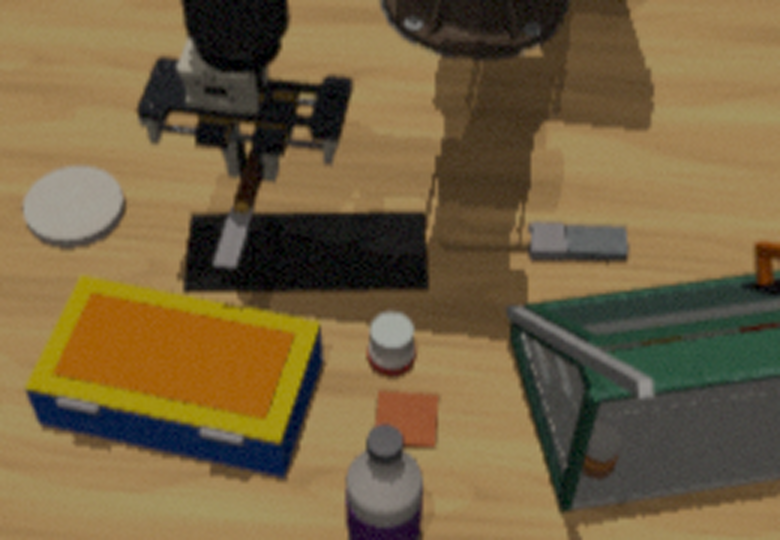

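Call:
{"api": "play_rows", "payload": {
  "rows": [
    {"slide": [0.169, -0.14, 0], "delta_rot": [0, 0, 0], "fingers": -1},
    {"slide": [0, 0, 0], "delta_rot": [0, 0, 0.99], "fingers": -1},
    {"slide": [0, 0, 0.16], "delta_rot": [0, 0, 0], "fingers": -1},
    {"slide": [0, 0, 0.16], "delta_rot": [0, 0, 0], "fingers": -1},
    {"slide": [0, 0, 0.16], "delta_rot": [0, 0, 0], "fingers": -1},
    {"slide": [0, 0, 0], "delta_rot": [0, 0, 0], "fingers": -1}
  ]
}}

```text
time_s: 9.95
tcp_pos: [0.4165, -0.2354, 0.0467]
eef_rot: [180.0, -0.2, 171.2]
contact_force: [-0.1, -0.2, -0.3]
gripper_width: 0.0172
gripper_force: 45.0
```

```bash
python3 - <<'E'
from h import *
go([.4177,-.2354,.048],[180,0,170.8])
s=cap('scene'); save(s,'s3.png',(210,150,330,260),5)
x=np.array([.987,-.16,0]); p=r.get_state()['tcp_pos']+[0,0,.005]
print((proj(s,[p+.125*x,p+.05*x,[.5657,-.2594,.066]])-[210,150])*5)
E
```

```text
tcp [ 0.4165 -0.2354  0.0467] [180.    -0.21 171.16] t 9.9 F [-0.1 -0.2 -0.3] w 0.0172
shift shares (start axes) [-0.008  0.001 -0.009] turn shares [-0.    -0.047  0.078]
[[290.51895363 227.54258965]
 [328.39011617 136.02074918]
 [275.03505379 246.33746368]]
```

View pics/s3.png

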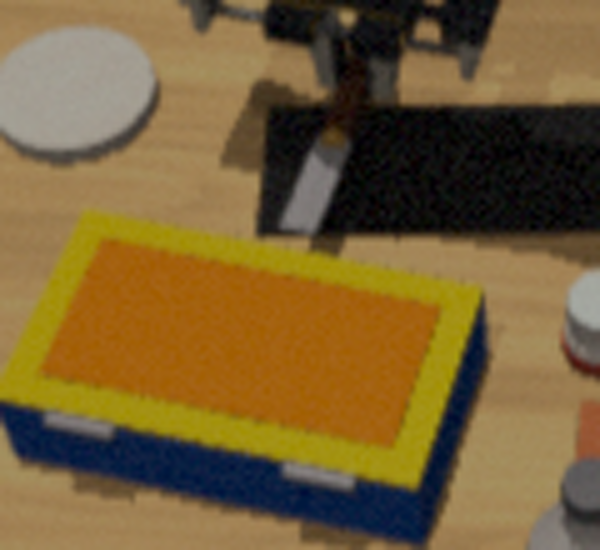

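Call:
{"api": "play_rows", "payload": {
  "rows": [
    {"slide": [0, 0, -0.009], "delta_rot": [0, 0, 0.08], "fingers": -1},
    {"slide": [-0.07, 0, 0], "delta_rot": [0, 0, 0], "fingers": -1},
    {"slide": [-0.06, 0, 0], "delta_rot": [0, 0, 0], "fingers": -1},
    {"slide": [-0.06, 0, 0], "delta_rot": [0, 0, 0], "fingers": -1},
    {"slide": [-0.06, 0, 0], "delta_rot": [0, 0, 0], "fingers": -1},
    {"slide": [0, 0, 0], "delta_rot": [0, 0, 0], "fingers": -1}
  ]
}}

```text
time_s: 10.75
tcp_pos: [0.4557, -0.2417, 0.0492]
eef_rot: [-180.0, -0.0, 170.7]
contact_force: [-0.6, -0.3, -0.5]
gripper_width: 0.0177
gripper_force: 45.0
```

Call:
{"api": "play_rows", "payload": {
  "rows": [
    {"slide": [-0.06, 0, 0.003], "delta_rot": [0, 0, 0], "fingers": -1},
    {"slide": [-0.06, 0, 0], "delta_rot": [0, 0, 0], "fingers": -1},
    {"slide": [-0.06, 0, 0], "delta_rot": [0, 0, 0], "fingers": -1},
    {"slide": [-0.06, 0, 0], "delta_rot": [0, 0, 0], "fingers": -1},
    {"slide": [0, 0, 0], "delta_rot": [0, 0, 0], "fingers": -1}
  ]
}}

```text
time_s: 11.38
tcp_pos: [0.4912, -0.2475, 0.0489]
eef_rot: [-180.0, 0.0, 170.7]
contact_force: [-0.6, 0.3, -0.3]
gripper_width: 0.0175
gripper_force: 45.0
```

```bash
python3 - <<'E'
from h import *
s=r.get_state();print(s['contact_force'].round(1),s['tcp_pos'].round(4))
h=np.array([.5657,-.2594,0])+.14*np.array([.987,-.16,0]); x=np.array([.987,-.16,0]); d=s['tcp_pos']-h
print('tip rel hinge along x',d@x+.125,'z',s['tcp_pos'][2]+.005-.06)
E
```

```text
[-0.6  0.3 -0.3] [ 0.4912 -0.2475  0.0489]
tip rel hinge along x -0.0903600705335165 z -0.006149358100793555
```

Call:
{"api": "play_rows", "payload": {
  "rows": [
    {"slide": [0, 0, -0.033], "delta_rot": [0, 0, 0], "fingers": -1},
    {"slide": [-0.003, 0, -0.055], "delta_rot": [0, 0, 0], "fingers": -1},
    {"slide": [-0.006, 0, -0.055], "delta_rot": [0, 0, 0], "fingers": -1},
    {"slide": [-0.012, 0, -0.051], "delta_rot": [0, 0, 0], "fingers": -1},
    {"slide": [-0.015, 0, -0.05], "delta_rot": [0, 0, 0], "fingers": -1},
    {"slide": [-0.021, 0, -0.048], "delta_rot": [0, 0, 0], "fingers": -1},
    {"slide": [-0.024, 0, -0.047], "delta_rot": [0, 0, 0], "fingers": -1},
    {"slide": [0, 0, 0], "delta_rot": [0, 0, 0], "fingers": -1}
  ]
}}

```text
time_s: 12.38
tcp_pos: [0.5036, -0.2496, 0.1006]
eef_rot: [-180.0, 0.1, 170.7]
contact_force: [0.5, 0.1, -1.5]
gripper_width: 0.0176
gripper_force: 45.0
```

```bash
python3 - <<'E'
from h import *
s=cap('scene'); save(s,'s4.png',(190,110,350,270),4)
E
```

```text
(no output)
```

View pics/s4.png

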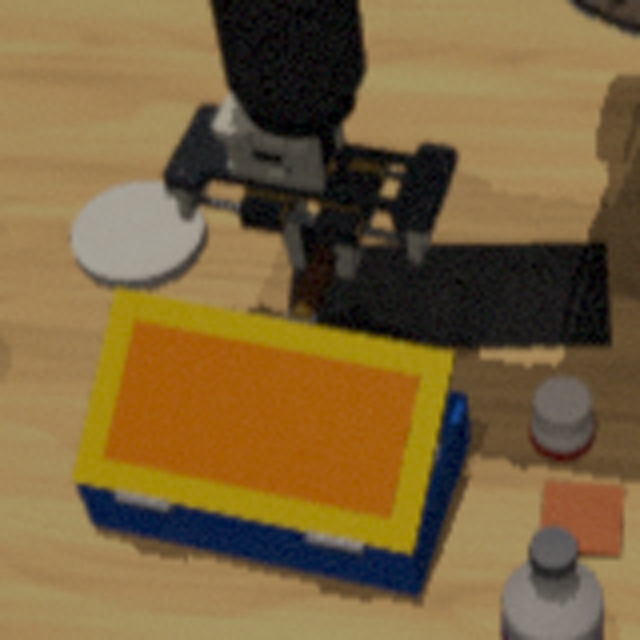

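The cover is rising on the blade (front edge up at (285,315), gap visible at the right side). Continue the arc.

Call:
{"api": "play_rows", "payload": {
  "rows": [
    {"slide": [-0.029, 0, -0.044], "delta_rot": [0, 0, 0], "fingers": -1},
    {"slide": [-0.031, 0, -0.042], "delta_rot": [0, 0, 0], "fingers": -1},
    {"slide": [-0.035, 0, -0.038], "delta_rot": [0, 0, 0], "fingers": -1},
    {"slide": [-0.038, 0, -0.035], "delta_rot": [0, 0, 0], "fingers": -1},
    {"slide": [-0.042, 0, -0.032], "delta_rot": [0, 0, 0], "fingers": -1},
    {"slide": [-0.044, 0, -0.028], "delta_rot": [0, 0, 0], "fingers": -1},
    {"slide": [-0.047, 0, -0.024], "delta_rot": [0, 0, 0], "fingers": -1},
    {"slide": [-0.048, 0, -0.021], "delta_rot": [0, 0, 0], "fingers": -1}
  ]
}}

```text
time_s: 13.42
tcp_pos: [0.5495, -0.2571, 0.1396]
eef_rot: [-180.0, -0.0, 170.7]
contact_force: [-0.8, 0.4, -1.9]
gripper_width: 0.0178
gripper_force: 45.0
```

Call:
{"api": "play_rows", "payload": {
  "rows": [
    {"slide": [-0.05, 0, -0.015], "delta_rot": [0, 0, 0], "fingers": -1},
    {"slide": [-0.051, 0, -0.012], "delta_rot": [0, 0, 0], "fingers": -1},
    {"slide": [-0.052, 0, -0.006], "delta_rot": [0, 0, 0], "fingers": -1},
    {"slide": [-0.052, 0, -0.003], "delta_rot": [0, 0, 0], "fingers": -1},
    {"slide": [-0.035, 0, 0], "delta_rot": [0, 0, 0], "fingers": -1},
    {"slide": [-0.033, 0, 0], "delta_rot": [0, 0, 0], "fingers": -1},
    {"slide": [0, 0, 0], "delta_rot": [0, 0, 0], "fingers": -1}
  ]
}}

```text
time_s: 14.3
tcp_pos: [0.5899, -0.2637, 0.1448]
eef_rot: [-180.0, 0.0, 170.7]
contact_force: [-0.0, 0.6, -0.1]
gripper_width: 0.0172
gripper_force: 45.0
```

```bash
python3 - <<'E'
from h import *
s=cap('scene'); save(s,'s5.png',(170,80,370,280),3)
st=r.get_state(); h=np.array([.5657,-.2594,0])+.14*np.array([.987,-.16,0]); x=np.array([.987,-.16,0]); d=st['tcp_pos']-h
print('tip rel hinge along x',d@x+.125,'z',st['tcp_pos'][2]+.005-.06,st['contact_force'])
E
```

```text
tip rel hinge along x 0.00941195338803151 z 0.08986336458625388 [ 0.59661107  0.08457413 -1.53614065]
```

View pics/s5.png

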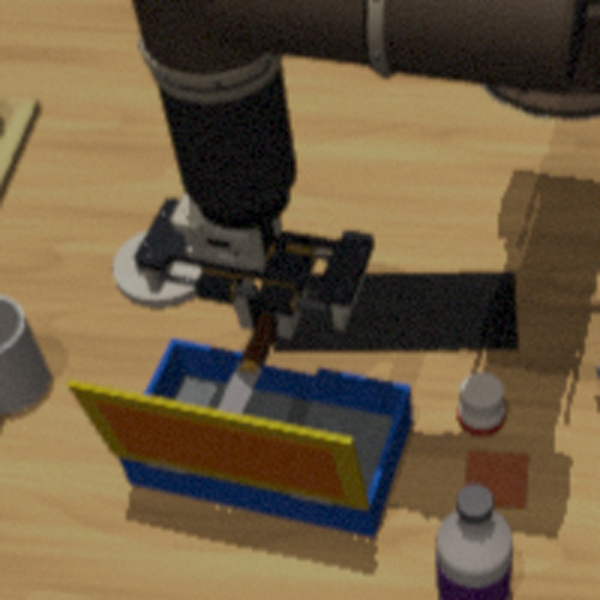

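Call:
{"api": "play_rows", "payload": {
  "rows": [
    {"slide": [-0.026, 0, 0], "delta_rot": [0, 0, 0], "fingers": -1},
    {"slide": [0, 0, 0], "delta_rot": [0, 0, 0], "fingers": -1},
    {"slide": [0.1, 0, 0], "delta_rot": [0, 0, 0], "fingers": -1},
    {"slide": [0.25, 0, 0], "delta_rot": [0, 0, 0], "fingers": -1},
    {"slide": [0.25, 0.05, 0], "delta_rot": [0, 0, 0], "fingers": -1},
    {"slide": [0.25, 0.05, 0.08], "delta_rot": [0, 0, 0], "fingers": -1},
    {"slide": [0.18, 0.05, 0.08], "delta_rot": [0, 0, 0], "fingers": -1},
    {"slide": [0, 0, 0], "delta_rot": [0, 0, -0.98], "fingers": -1}
  ]
}}

```text
time_s: 15.35
tcp_pos: [0.4411, -0.2163, 0.1205]
eef_rot: [180.0, -0.1, 175.3]
contact_force: [2.3, -1.0, 0.2]
gripper_width: 0.0177
gripper_force: 45.0
```

Call:
{"api": "play_rows", "payload": {
  "rows": [
    {"slide": [0, 0, 0], "delta_rot": [0, 0, -0.98], "fingers": -1},
    {"slide": [0, 0, 0], "delta_rot": [0, 0, -0.98], "fingers": -1},
    {"slide": [0, 0, 0], "delta_rot": [0, 0, -0.98], "fingers": -1},
    {"slide": [0, 0, 0], "delta_rot": [0, 0, -0.98], "fingers": -1},
    {"slide": [0, 0, 0], "delta_rot": [0, 0, -0.98], "fingers": -1},
    {"slide": [0, 0, 0], "delta_rot": [0, 0, -0.98], "fingers": -1},
    {"slide": [0, 0, 0], "delta_rot": [0, 0, -0.98], "fingers": -1},
    {"slide": [0, 0, 0], "delta_rot": [0, 0, -0.98], "fingers": -1}
  ]
}}

```text
time_s: 16.35
tcp_pos: [0.4437, -0.217, 0.1211]
eef_rot: [-180.0, 0.0, -148.7]
contact_force: [0.1, -0.4, -0.6]
gripper_width: 0.0175
gripper_force: 45.0
```

Call:
{"api": "play_rows", "payload": {
  "rows": [
    {"slide": [0, 0, 0], "delta_rot": [0, 0, -0.98], "fingers": -1},
    {"slide": [0, 0, 0], "delta_rot": [0, 0, -0.98], "fingers": -1},
    {"slide": [0, 0, 0], "delta_rot": [0, 0, -0.98], "fingers": -1},
    {"slide": [0, 0, 0], "delta_rot": [0, 0, -0.98], "fingers": -1},
    {"slide": [0, 0, 0], "delta_rot": [0, 0, -0.98], "fingers": -1},
    {"slide": [0, 0, 0], "delta_rot": [0, 0, -0.98], "fingers": -1},
    {"slide": [0, 0, 0], "delta_rot": [0, 0, -0.98], "fingers": -1},
    {"slide": [0, 0, 0], "delta_rot": [0, 0, -0.98], "fingers": -1}
  ]
}}

```text
time_s: 17.35
tcp_pos: [0.4436, -0.2171, 0.121]
eef_rot: [-180.0, 0.0, -112.8]
contact_force: [0.0, 0.1, -0.7]
gripper_width: 0.0174
gripper_force: 45.0
```

Call:
{"api": "play_rows", "payload": {
  "rows": [
    {"slide": [0, 0, 0], "delta_rot": [0, 0, -0.98], "fingers": -1},
    {"slide": [0, 0, 0], "delta_rot": [0, 0, -0.98], "fingers": -1},
    {"slide": [0, 0, 0], "delta_rot": [0, 0, -0.98], "fingers": -1},
    {"slide": [0, 0, 0], "delta_rot": [0, 0, -0.98], "fingers": -1},
    {"slide": [0, 0, 0], "delta_rot": [0, 0, -0.98], "fingers": -1},
    {"slide": [0, 0, 0], "delta_rot": [0, 0, 0], "fingers": -1}
  ]
}}

```text
time_s: 18.1
tcp_pos: [0.4438, -0.2171, 0.121]
eef_rot: [-180.0, 0.0, -90.5]
contact_force: [0.5, -0.1, -1.2]
gripper_width: 0.0175
gripper_force: 45.0
```

```bash
python3 - <<'E'
from h import *
go([.4447,-.2167,.009],[180,0,-90])
E
```

```text
tcp [ 0.4438 -0.2171  0.121 ] [-179.97    0.    -90.49] t 18.1 F [ 0.5 -0.1 -1.2] w 0.0175
shift shares (start axes) [-0.003 -0.006  0.747] turn shares [-0.007 -0.    -0.108]
```

Call:
{"api": "play_rows", "payload": {
  "rows": [
    {"slide": [0, -0.006, 0.2], "delta_rot": [0, 0, -0.1], "fingers": -1},
    {"slide": [0, 0, 0.25], "delta_rot": [0, 0, 0], "fingers": -1},
    {"slide": [0, 0, 0.2], "delta_rot": [0, 0, 0], "fingers": -1},
    {"slide": [0, 0, 0.06], "delta_rot": [0, 0, 0], "fingers": -1},
    {"slide": [0, 0, 0.04], "delta_rot": [0, 0, 0], "fingers": -1},
    {"slide": [0, 0, 0], "delta_rot": [0, 0, 0], "fingers": -1},
    {"slide": [0, 0, 0], "delta_rot": [0, 0, 0], "fingers": -0.3},
    {"slide": [0, 0, 0], "delta_rot": [0, 0, 0], "fingers": -0.2}
  ]
}}

```text
time_s: 19.1
tcp_pos: [0.4458, -0.2172, 0.009]
eef_rot: [-179.9, -0.0, -90.0]
contact_force: [-1.1, 0.3, 0.3]
gripper_width: 0.0314
gripper_force: 0.0
```

Call:
{"api": "play_rows", "payload": {
  "rows": [
    {"slide": [0, 0, 0], "delta_rot": [0, 0, 0], "fingers": 0},
    {"slide": [0, 0, 0], "delta_rot": [0, 0, 0], "fingers": 0},
    {"slide": [0, 0, -0.1], "delta_rot": [0, 0, 0], "fingers": 0},
    {"slide": [0, 0, -0.25], "delta_rot": [0, 0, 0], "fingers": 0},
    {"slide": [0, 0, -0.35], "delta_rot": [0, 0, 0], "fingers": 0},
    {"slide": [0, 0, -0.35], "delta_rot": [0, 0, 0], "fingers": 0},
    {"slide": [0, 0, -0.35], "delta_rot": [0, 0, 0], "fingers": 0},
    {"slide": [0, 0, -0.2], "delta_rot": [0, 0, 0], "fingers": 0}
  ]
}}

```text
time_s: 20.1
tcp_pos: [0.4459, -0.2173, 0.2515]
eef_rot: [-179.8, -0.0, -90.0]
contact_force: [0.1, 0.3, 0.3]
gripper_width: 0.0438
gripper_force: 0.0
```

```bash
python3 - <<'E'
from h import *
c=cap('wrist'); t=cap('top'); s=cap('scene')
a=cv2.resize(c['image'],(400,250)); b=cv2.resize(t['image'][120:280,100:420],(400,200)); d=cv2.resize(s['image'][140:300,180:440],(400,246))
z=np.zeros((250,400,3),np.uint8); b=np.vstack([b,z[:50]]); d=np.vstack([d,z[:4]])
cv2.imwrite('pics/m6.png',np.vstack([np.hstack([a,b]),np.hstack([d,cv2.resize(s['image'][180:280,360:600],(400,250))])]))
B=fr([.578,.298,0],13.3)
g=tr(B,[[-.062,0,.139]])[0]; print(g, proj(t,[g]),proj(s,[g]))
hsv=cv2.cvtColor(t['image'],cv2.COLOR_BGR2HSV); m=cv2.inRange(hsv,(5,180,120),(18,255,255))[195:240,190:220]; q=np.argwhere(m)[:,::-1]+[190,195]; print(q.min(0),q.max(0),q.mean(0))
print('at z .146',onz(t,[q.mean(0)],.146))
go(g+[0,0,.1],[180,0,13.3])
E
```

```text
[0.51766291 0.28373692 0.139     ] [[204.42546818 223.49475931]] [[455.96905499 181.71055441]]
[199 209] [208 230] [202.33333333 219.57333333]
at z .146 [[0.53022506 0.28911338 0.146     ]]
tcp [ 0.446  -0.2172  0.25  ] [-1.7979e+02 -2.0000e-02 -9.0000e+01] t 20.2 F [ 0.1 -0.8 -0.4] w 0.0436
shift shares (start axes) [-3.339 -0.477  0.074] turn shares [ -0.03   -0.044 -22.536]
```

View pics/m6.png

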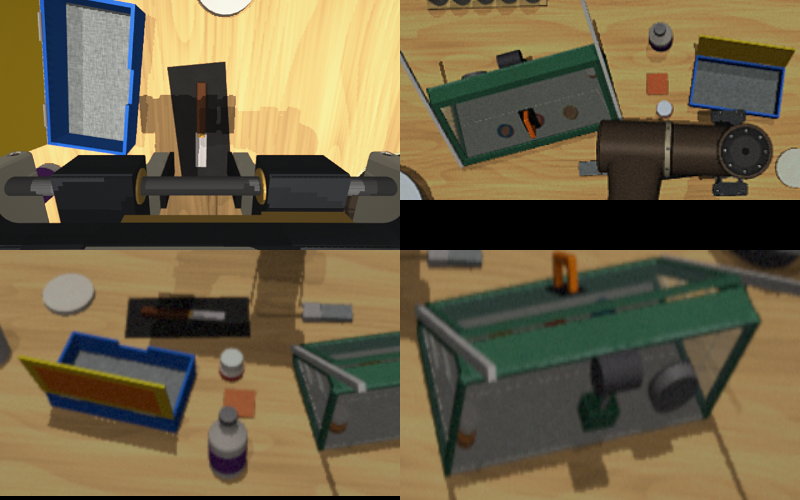

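Call:
{"api": "play_rows", "payload": {
  "rows": [
    {"slide": [-0.371, -0.053, 0], "delta_rot": [0, 0, 0], "fingers": 0},
    {"slide": [-0.371, -0.053, 0], "delta_rot": [0, 0, 0], "fingers": 0},
    {"slide": [-0.371, -0.053, 0], "delta_rot": [0, 0, 0], "fingers": 0},
    {"slide": [-0.371, -0.053, 0], "delta_rot": [0, 0, 0], "fingers": 0},
    {"slide": [-0.371, -0.053, 0], "delta_rot": [0, 0, 0], "fingers": 0},
    {"slide": [-0.371, -0.053, 0], "delta_rot": [0, 0, 0], "fingers": 0},
    {"slide": [-0.371, -0.053, 0], "delta_rot": [0, 0, 0], "fingers": 0},
    {"slide": [-0.371, -0.053, 0], "delta_rot": [0, 0, 0], "fingers": 0}
  ]
}}

```text
time_s: 21.25
tcp_pos: [0.5083, 0.2297, 0.247]
eef_rot: [179.9, -0.1, -90.0]
contact_force: [1.0, -1.4, 0.2]
gripper_width: 0.0439
gripper_force: 0.0
```

Call:
{"api": "play_rows", "payload": {
  "rows": [
    {"slide": [-0.371, -0.053, 0], "delta_rot": [0, 0, 0], "fingers": 0},
    {"slide": [0, 0, 0], "delta_rot": [0, 0, 0.98], "fingers": 0},
    {"slide": [0, 0, 0], "delta_rot": [0, 0, 0.98], "fingers": 0},
    {"slide": [0, 0, 0], "delta_rot": [0, 0, 0.98], "fingers": 0},
    {"slide": [0, 0, 0], "delta_rot": [0, 0, 0.98], "fingers": 0},
    {"slide": [0, 0, 0], "delta_rot": [0, 0, 0.98], "fingers": 0},
    {"slide": [0, 0, 0], "delta_rot": [0, 0, 0.98], "fingers": 0},
    {"slide": [0, 0, 0], "delta_rot": [0, 0, 0.98], "fingers": 0}
  ]
}}

```text
time_s: 22.25
tcp_pos: [0.5163, 0.2833, 0.2467]
eef_rot: [180.0, -0.1, -121.6]
contact_force: [-0.5, -0.9, -0.5]
gripper_width: 0.0441
gripper_force: 0.0
```

Call:
{"api": "play_rows", "payload": {
  "rows": [
    {"slide": [0, 0, 0], "delta_rot": [0, 0, 0.98], "fingers": 0},
    {"slide": [0, 0, 0], "delta_rot": [0, 0, 0.98], "fingers": 0},
    {"slide": [0, 0, 0], "delta_rot": [0, 0, 0.98], "fingers": 0},
    {"slide": [0, 0, 0], "delta_rot": [0, 0, 0.98], "fingers": 0},
    {"slide": [0, 0, 0], "delta_rot": [0, 0, 0.98], "fingers": 0},
    {"slide": [0, 0, 0], "delta_rot": [0, 0, 0.98], "fingers": 0},
    {"slide": [0, 0, 0], "delta_rot": [0, 0, 0.98], "fingers": 0},
    {"slide": [0, 0, 0], "delta_rot": [0, 0, 0.98], "fingers": 0}
  ]
}}

```text
time_s: 23.25
tcp_pos: [0.5163, 0.2833, 0.2466]
eef_rot: [-180.0, -0.1, -157.5]
contact_force: [0.2, 0.1, -0.5]
gripper_width: 0.0438
gripper_force: 0.0
```

Call:
{"api": "play_rows", "payload": {
  "rows": [
    {"slide": [0, 0, 0], "delta_rot": [0, 0, 0.98], "fingers": 0},
    {"slide": [0, 0, 0], "delta_rot": [0, 0, 0.98], "fingers": 0},
    {"slide": [0, 0, 0], "delta_rot": [0, 0, 0], "fingers": 0}
  ]
}}

```text
time_s: 23.62
tcp_pos: [0.5164, 0.2834, 0.2469]
eef_rot: [-179.9, -0.1, -166.3]
contact_force: [0.0, -0.2, -0.9]
gripper_width: 0.0438
gripper_force: 0.0
```

```bash
python3 - <<'E'
from h import *
c=cap('wrist'); save(c,'w7.png')
B=fr([.578,.298,0],13.3); X=tr(B,[[-.062,0,.139],[-.1,0,.035],[-.1,.22,.035],[-.1,-.22,.035]])
print(proj(c,X).round()); go([.518,.284,.24],[180,0,-166.7]); print(r.get_state()['joints'].round(1))
E
```

```text
[[321. 202.]
 [321. 143.]
 [521. 144.]
 [121. 141.]]
tcp [0.5165 0.2834 0.2472] [-1.7995e+02 -9.0000e-02 -1.6627e+02] t 23.7 F [0.6 0.  0.1] w 0.0438
shift shares (start axes) [-0.011  0.001  0.048] turn shares [-0.01  -0.021  0.093]
[  47.8   11.8   -8.6   -0.   -69.6 -124. ]
```

View pics/w7.png

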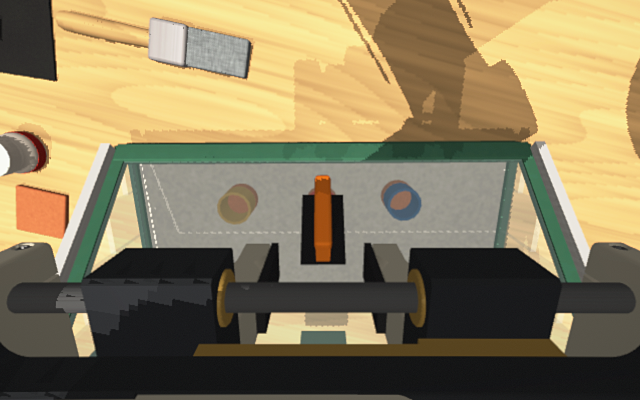

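```bash
python3 - <<'E'
from h import *
c=cap('wrist'); im=c['image']; hsv=cv2.cvtColor(im,cv2.COLOR_BGR2HSV)
g=cv2.inRange(hsv,(45,80,20),(90,255,255))
pts=[]
for u in list(range(130,300,10))+list(range(350,520,10)):
    v=np.flatnonzero(g[130:175,u]); 
    if len(v)>3: pts.append((u,130+v.min()))
W=onz(c,pts,.035); A=np.polyfit(W[:,1],W[:,0],1); rs=W[:,0]-np.polyval(A,W[:,1]); k=abs(rs)<.003; A=np.polyfit(W[k,1],W[k,0],1)
print('yaw',-np.degrees(np.arctan(A[0])),'n',k.sum()); 
print('end pts',onz(c,[(117,150),(530,150)],.035).round(4))
for yaw in(13.3,-np.degrees(np.arctan(A[0]))):
    B=fr([.578,.298,0],yaw); print('sill outer pt booth x',inv(B,[[np.polyval(A,.276),.276,.035]]))
    a=.707*.033;n=.0049
    X=[[-.062-a-n,0,.139-a+n],[-.062+a-n,0,.139+a+n],[-.062-a+n,0,.139-a-n]]
    print(proj(c,tr(B,X)).round(1))
o=cv2.inRange(hsv,(5,150,100),(18,255,255))[165:270,300:345]; q=np.argwhere(o)[:,::-1]+[300,165]; print(q.min(0),q.max(0),q.mean(0))
E
```

```text
yaw 14.023027277689927 n 34
end pts [[0.543  0.057  0.035 ]
 [0.4338 0.5019 0.035 ]]
sill outer pt booth x [[-0.09964633  0.00094907  0.035     ]]
[[321.1 164.5]
 [320.6 234.9]
 [321.  173.4]]
sill outer pt booth x [[-0.09962642  0.00220642  0.035     ]]
[[319.8 164.5]
 [319.8 234.9]
 [319.9 173.4]]
[314 175] [331 260] [322.21310295 217.93232541]
```

```bash
python3 - <<'E'
from h import *
c=cap('wrist')
s=cap('scene'); B=fr([.581,.299,0],14)
for z in(.13,.144,.158): print(z,inv(B,onz(c,[(322,175),(322,218),(322,260)],z)).round(4).tolist())
hsv=cv2.cvtColor(s['image'],cv2.COLOR_BGR2HSV); o=cv2.inRange(hsv,(5,150,80),(18,255,255))[165:215,430:490]; q=np.argwhere(o)[:,::-1]+[430,165]; print(q.min(0),q.max(0),q.mean(0),len(q))
a=.707*.033;print(proj(s,tr(B,[[-.062-a,0,.139-a],[-.062,0,.139],[-.062+a,0,.139+a]])))
save(s,'s8.png',(400,150,600,280),4)
E
```

```text
0.13 [[-0.0859, 0.0017, 0.13], [-0.0474, 0.0016, 0.13], [-0.0068, 0.0014, 0.13]]
0.144 [[-0.0888, 0.0016, 0.144], [-0.0522, 0.0015, 0.144], [-0.0137, 0.0014, 0.144]]
0.158 [[-0.0916, 0.0016, 0.158], [-0.0571, 0.0015, 0.158], [-0.0206, 0.0014, 0.158]]
[451 173] [466 196] [459.13986014 187.44055944] 143
[[451.16795635 181.65535757]
 [456.20104604 182.58265693]
 [461.53180506 183.56458522]]
```

View pics/s8.png

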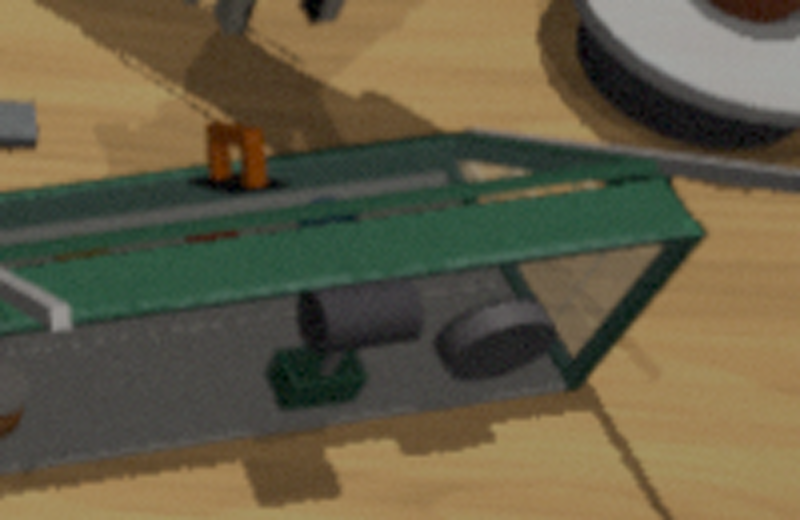

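Call:
{"api": "play_rows", "payload": {
  "rows": [
    {"slide": [-0.055, 0.007, 0.2], "delta_rot": [0, 0, 0], "fingers": 0},
    {"slide": [0, 0, 0.2], "delta_rot": [0, 0, 0], "fingers": 0},
    {"slide": [0, 0, 0.2], "delta_rot": [0, 0, 0], "fingers": 0},
    {"slide": [0, 0, 0.15], "delta_rot": [0, 0, 0], "fingers": 0},
    {"slide": [0, 0, 0.083], "delta_rot": [0, 0, 0], "fingers": 0},
    {"slide": [0, 0, 0], "delta_rot": [0, 0, 0], "fingers": 0}
  ]
}}

```text
time_s: 24.58
tcp_pos: [0.5243, 0.2864, 0.1227]
eef_rot: [-180.0, -0.1, -166.3]
contact_force: [0.3, -0.4, 1.1]
gripper_width: 0.0442
gripper_force: 0.0
```

Call:
{"api": "play_rows", "payload": {
  "rows": [
    {"slide": [0, 0, 0], "delta_rot": [0, 0, 0], "fingers": -1},
    {"slide": [0, 0, 0], "delta_rot": [0, 0, 0], "fingers": -1},
    {"slide": [0, 0, 0], "delta_rot": [0, 0, 0], "fingers": -1},
    {"slide": [0, 0, 0], "delta_rot": [0, 0, 0], "fingers": -1},
    {"slide": [0, 0, 0], "delta_rot": [0, 0, 0], "fingers": -1}
  ],
  "squeeze": 25
}}

```text
time_s: 25.2
tcp_pos: [0.5247, 0.2867, 0.1238]
eef_rot: [-180.0, 0.0, -166.3]
contact_force: [-1.4, -0.7, 4.5]
gripper_width: 0.0139
gripper_force: 25.0
```

Call:
{"api": "play_rows", "payload": {
  "rows": [
    {"slide": [-0.05, 0, -0.05], "delta_rot": [0, 0, 0], "fingers": -1},
    {"slide": [-0.1, 0, -0.1], "delta_rot": [0, 0, 0], "fingers": -1},
    {"slide": [-0.1, 0, -0.1], "delta_rot": [0, 0, 0], "fingers": -1}
  ]
}}

```text
time_s: 25.58
tcp_pos: [0.5601, 0.2954, 0.1603]
eef_rot: [-180.0, -0.2, -166.4]
contact_force: [-4.7, 2.0, -2.7]
gripper_width: 0.0134
gripper_force: 25.0
```

Call:
{"api": "play_rows", "payload": {
  "rows": [
    {"slide": [-0.1, 0, -0.1], "delta_rot": [0, 0, 0], "fingers": -1},
    {"slide": [-0.1, 0, -0.1], "delta_rot": [0, 0, 0], "fingers": -1},
    {"slide": [-0.1, 0, -0.1], "delta_rot": [0, 0, 0], "fingers": -1},
    {"slide": [-0.1, 0, -0.1], "delta_rot": [0, 0, 0], "fingers": -1},
    {"slide": [-0.1, 0, -0.1], "delta_rot": [0, 0, 0], "fingers": -1},
    {"slide": [-0.06, 0, -0.06], "delta_rot": [0, 0, 0], "fingers": -1},
    {"slide": [0, 0, 0], "delta_rot": [0, 0, 0], "fingers": -1}
  ]
}}

```text
time_s: 26.45
tcp_pos: [0.6434, 0.3162, 0.2461]
eef_rot: [179.9, 0.1, -166.3]
contact_force: [-4.2, 2.4, 3.7]
gripper_width: 0.0136
gripper_force: 25.0
```

Call:
{"api": "play_rows", "payload": {
  "rows": [
    {"slide": [0, 0, 0], "delta_rot": [0, 0, 0], "fingers": -0.3},
    {"slide": [0, 0, 0], "delta_rot": [0, 0, 0], "fingers": 0},
    {"slide": [0, 0, 0], "delta_rot": [0, 0, 0], "fingers": 0},
    {"slide": [0, 0, -0.15], "delta_rot": [0, 0, 0], "fingers": 0},
    {"slide": [0, 0, -0.25], "delta_rot": [0, 0, 0], "fingers": 0.45},
    {"slide": [0.3, 0, 0], "delta_rot": [0, 0, 0], "fingers": 0.45},
    {"slide": [0.35, 0, 0], "delta_rot": [0, 0, 0], "fingers": 0.45},
    {"slide": [0.35, 0, 0], "delta_rot": [0, 0, 0], "fingers": 0.45}
  ]
}}

```text
time_s: 27.45
tcp_pos: [0.4956, 0.2793, 0.3046]
eef_rot: [-180.0, -0.0, -166.4]
contact_force: [0.3, 1.0, 1.6]
gripper_width: 0.0634
gripper_force: 0.0
```

Call:
{"api": "play_rows", "payload": {
  "rows": [
    {"slide": [0.3, 0, 0.1], "delta_rot": [0, -0.98, 0], "fingers": 0.45},
    {"slide": [0.1, 0, 0.2], "delta_rot": [0, -0.98, 0], "fingers": 0.45},
    {"slide": [0, 0, 0.2], "delta_rot": [0, -0.98, 0], "fingers": 0.45},
    {"slide": [0, 0, 0.1], "delta_rot": [0, -0.98, 0], "fingers": 0.45},
    {"slide": [0, 0, 0], "delta_rot": [0, 0, 0], "fingers": 0.45}
  ]
}}

```text
time_s: 28.08
tcp_pos: [0.4473, 0.2662, 0.2129]
eef_rot: [-179.8, 17.8, -166.2]
contact_force: [0.0, 0.6, -0.3]
gripper_width: 0.0638
gripper_force: 0.0
```

```bash
python3 - <<'E'
from h import *
B=fr([.581,.299,0],14)
c=cap('wrist'); s=r.get_state(); print(s['tcp_pos'],s['eef_rot'],inv(B,s['tcp_pos']).round(3))
save(c,'w9.png')
print(proj(c,tr(B,[[-.034,.087,.052],[-.027,-.01,.052],[-.031,-.099,.052]])).round())
E
```

```text
[0.44836413 0.26772628 0.21460496] [-179.94297591   17.91092343 -166.2813022 ] [[-0.136  0.002  0.215]]
[[400. 224.]
 [312. 229.]
 [232. 226.]]
```

View pics/w9.png

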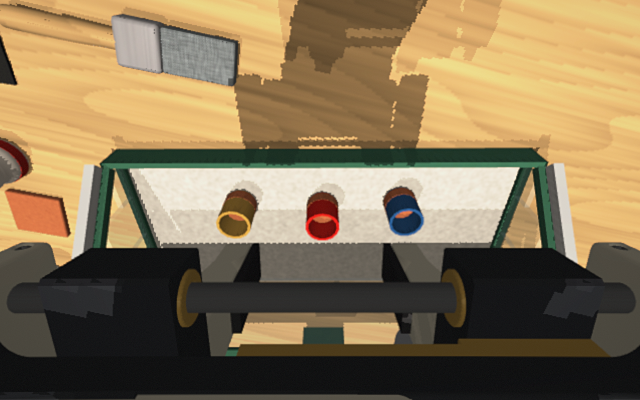

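```bash
cat >> h.py <<'E'
B=fr([.581,.299,0],14)
x=np.array([.987,-.16,0]); C=fr(np.array([.5657,-.2594,0])+.07*x,-9.2)
def tilt(yaw,t): return (Ro.from_euler('xyz',[180,0,yaw],degrees=True)*Ro.from_euler('y',-t,degrees=True))
def plan(G,yaw,t,ups=(.1,0)):
    R=tilt(yaw,t); e=R.as_euler('xyz',degrees=True); z=R.apply([0,0,1])
    for u in ups: print('up',u); go(np.array(G)+(.019-u)*z,e)
E
python3 - <<'E'
from h import *
c=cap('wrist')
W=onz(c,[(236,223),(323,225),(405,219)],.052); print(W.round(4),inv(B,W).round(4))
for w in W: plan([w[0],w[1],.036],-166,18)
E
```

```text
[[0.5716 0.2015 0.052 ]
 [0.5514 0.2954 0.052 ]
 [0.5219 0.3805 0.052 ]] [[-0.0327 -0.0924  0.052 ]
 [-0.0296  0.0037  0.052 ]
 [-0.0376  0.0934  0.052 ]]
up 0.1
tcp [0.4492 0.2688 0.2156] [ 179.97   17.98 -166.34] t 28.2 F [-0.3  0.5 -0.4] w 0.0636
shift shares (start axes) [-0.283 -0.63   0.811] turn shares [-0.016 -0.005 -0.07 ]
up 0
tcp [0.4492 0.2688 0.2156] [ 179.97   17.98 -166.34] t 28.2 F [-0.3  0.5 -0.4] w 0.0636
shift shares (start axes) [-0.284 -0.63   1.477] turn shares [-0.016 -0.005 -0.07 ]
up 0.1
tcp [0.4492 0.2688 0.2156] [ 179.97   17.98 -166.34] t 28.2 F [-0.3  0.5 -0.4] w 0.0636
shift shares (start axes) [-0.3    0.01   0.817] turn shares [-0.016 -0.005 -0.07 ]
up 0
tcp [0.4492 0.2688 0.2156] [ 179.97   17.98 -166.34] t 28.2 F [-0.3  0.5 -0.4] w 0.0636
shift shares (start axes) [-0.3    0.011  1.483] turn shares [-0.016 -0.005 -0.07 ]
up 0.1
tcp [0.4492 0.2688 0.2156] [ 179.97   17.98 -166.34] t 28.2 F [-0.3  0.5 -0.4] w 0.0636
shift shares (start axes) [-0.246  0.608  0.799] turn shares [-0.016 -0.005 -0.07 ]
up 0
tcp [0.4492 0.2688 0.2156] [ 179.97   17.98 -166.34] t 28.2 F [-0.3  0.5 -0.4] w 0.0636
shift shares (start axes) [-0.246  0.609  1.466] turn shares [-0.016 -0.005 -0.07 ]
```

Call:
{"api": "play_rows", "payload": {
  "rows": [
    {"slide": [-0.142, -0.315, 0], "delta_rot": [0, 0, 0], "fingers": 0.45},
    {"slide": [-0.142, -0.315, 0], "delta_rot": [0, 0, 0], "fingers": 0.45},
    {"slide": [0, 0, 0.27], "delta_rot": [0, 0, 0], "fingers": 0.45},
    {"slide": [0, 0, 0.27], "delta_rot": [0, 0, 0], "fingers": 0.45},
    {"slide": [0, 0, 0.27], "delta_rot": [0, 0, 0], "fingers": 0.45},
    {"slide": [0, 0, 0.25], "delta_rot": [0, 0, 0], "fingers": 0.45},
    {"slide": [0, 0, 0.25], "delta_rot": [0, 0, 0], "fingers": 0.45},
    {"slide": [0, 0, 0.167], "delta_rot": [0, 0, 0], "fingers": 0.45}
  ]
}}

```text
time_s: 29.18
tcp_pos: [0.5907, 0.1935, 0.0538]
eef_rot: [-178.8, 19.3, -166.4]
contact_force: [2.7, -0.4, 1.4]
gripper_width: 0.0632
gripper_force: 0.0
```

Call:
{"api": "play_rows", "payload": {
  "rows": [
    {"slide": [0, 0, 0], "delta_rot": [0, 0, 0], "fingers": 0.45},
    {"slide": [0, 0, 0], "delta_rot": [0, 0, 0], "fingers": -1},
    {"slide": [0, 0, 0], "delta_rot": [0, 0, 0], "fingers": -1},
    {"slide": [0, 0, 0], "delta_rot": [0, 0, 0], "fingers": -1},
    {"slide": [0, 0, 0], "delta_rot": [0, 0, 0], "fingers": -1},
    {"slide": [0, 0, 0], "delta_rot": [0, 0, 0], "fingers": -1}
  ],
  "squeeze": 10
}}

```text
time_s: 29.92
tcp_pos: [0.5894, 0.1952, 0.056]
eef_rot: [-179.0, 19.4, -166.3]
contact_force: [0.3, 4.5, 10.2]
gripper_width: 0.0192
gripper_force: 7.1
```

```bash
python3 - <<'E'
from h import *
s=r.get_state(); print(s['joints'].round(1),s['contact_force'],s['gripper_width'],s['tcp_pos'],s['joint_torque'].round(1))
a=cap('wrist')['image']; t=cap('scene')['image'][140:300,360:616]
cv2.imwrite('pics/m10.png',np.hstack([cv2.resize(a,(400,250)),cv2.resize(t,(400,250))]))
E
```

```text
[  30.9   15.2  -52.8   61.5   -7.6 -167.7] [ 0.34090597  4.45967756 10.24879214] 0.019247665978129897 [0.58943978 0.19519038 0.05597555] [ -1.9 -33.6  12.1   0.2  -1.5   0.1]
```

View pics/m10.png

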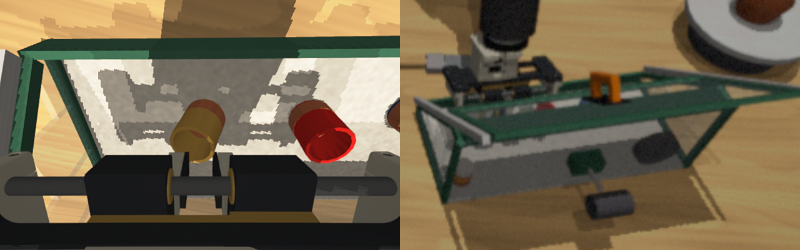

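Call:
{"api": "play_rows", "payload": {
  "rows": [
    {"slide": [0, 0, -0.03], "delta_rot": [0, 0, 0], "fingers": -0.5},
    {"slide": [0, 0, -0.06], "delta_rot": [0, 0, 0], "fingers": -0.5},
    {"slide": [0, 0, -0.1], "delta_rot": [0, 0, 0], "fingers": -0.5}
  ]
}}

```text
time_s: 30.4
tcp_pos: [0.5776, 0.1908, 0.0802]
eef_rot: [-178.8, 19.1, -166.4]
contact_force: [1.5, -0.8, 0.0]
gripper_width: 0.0217
gripper_force: 0.0
```

```bash
python3 - <<'E'
from h import *
s=r.get_state(); print(s['joints'].round(1),s['contact_force'],s['gripper_width'],s['gripper_force'],s['tcp_pos'],s['eef_rot'])
c=cap('wrist'); save(c,'w11.png')
E
```

```text
[  38.9   12.9  -47.7   36.6  -15.5 -149.7] [ 1.45310742 -0.82886745  0.00918321] 0.021675799664095965 0.0 [0.57763181 0.19076811 0.08023394] [-178.7892928   19.0829908 -166.4297229]
```

View pics/w11.png

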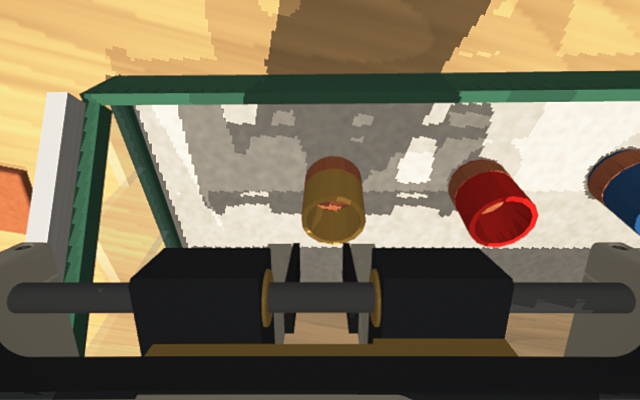

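```bash
python3 - <<'E'
from h import *
c=cap('wrist'); s=r.get_state(); print(inv(B,s['tcp_pos']).round(3))
W=onz(c,[(333,217),(497,217)],.052); print(W.round(4),inv(B,W).round(4))
w=W[0]; plan([w[0],w[1],.036]+B[:3,:3]@[-.003,0,0],-166,8,(.1,.05,0))
E
```

```text
[[-0.028 -0.103  0.082]]
[[0.5735 0.1973 0.052 ]
 [0.5502 0.29   0.052 ]] [[-0.0319 -0.0968  0.052 ]
 [-0.032  -0.0013  0.052 ]]
up 0.1
tcp [0.5787 0.1924 0.0821] [-178.89   19.3  -166.42] t 30.5 F [-0.   0.5 -0. ] w 0.0219
shift shares (start axes) [ 0.039  0.034 -0.256] turn shares [-0.262  2.464 -0.112]
up 0.05
tcp [0.5787 0.1924 0.0821] [-178.89   19.3  -166.42] t 30.5 F [-0.   0.5 -0. ] w 0.0219
shift shares (start axes) [0.105 0.041 0.071] turn shares [-0.262  2.464 -0.112]
up 0
tcp [0.5787 0.1924 0.0821] [-178.89   19.3  -166.42] t 30.5 F [-0.   0.5 -0. ] w 0.0219
shift shares (start axes) [0.17  0.048 0.398] turn shares [-0.262  2.464 -0.112]
```

Call:
{"api": "play_rows", "payload": {
  "rows": [
    {"slide": [0, 0, -0.13], "delta_rot": [0, 0, 0], "fingers": 0.45},
    {"slide": [0.039, 0.034, -0.126], "delta_rot": [0, 0, 0], "fingers": 0.45},
    {"slide": [0, 0, 0], "delta_rot": [-0.09, 0.82, -0.04], "fingers": 0.45},
    {"slide": [0, 0, 0], "delta_rot": [-0.09, 0.82, -0.04], "fingers": 0.45},
    {"slide": [0, 0, 0], "delta_rot": [-0.09, 0.82, -0.04], "fingers": 0.45},
    {"slide": [0, 0, 0], "delta_rot": [0, 0, 0], "fingers": 0.45},
    {"slide": [0, 0, 0], "delta_rot": [0, 0, 0], "fingers": 0.45}
  ]
}}

```text
time_s: 31.38
tcp_pos: [0.5594, 0.1915, 0.1142]
eef_rot: [-179.9, 7.9, -166.0]
contact_force: [-1.0, 0.2, -0.7]
gripper_width: 0.0635
gripper_force: 0.0
```

```bash
python3 - <<'E'
from h import *
print(r.get_state()['joints'].round(1))
c=cap('wrist'); hsv=cv2.cvtColor(c['image'],cv2.COLOR_BGR2HSV)
plan([.5735,.1973,.036]+B[:3,:3]@[-.003,0,0],-166,8,(.03,0))
E
```

```text
[  40.2   14.   -27.6    5.5  -41.5 -120.1]
up 0.03
tcp [0.5591 0.1916 0.1143] [-179.87    7.91 -166.01] t 31.4 F [-0.6 -0.1 -0.7] w 0.0633
shift shares (start axes) [-0.01   0.015  0.455] turn shares [-0.03  -0.02  -0.003]
up 0
tcp [0.5591 0.1916 0.1143] [-179.87    7.91 -166.01] t 31.4 F [-0.6 -0.1 -0.7] w 0.0633
shift shares (start axes) [-0.01   0.015  0.655] turn shares [-0.03  -0.02  -0.003]
```

Call:
{"api": "play_rows", "payload": {
  "rows": [
    {"slide": [-0.01, 0.015, 0.15], "delta_rot": [0, 0, 0], "fingers": 0.45},
    {"slide": [0, 0, 0.15], "delta_rot": [0, 0, 0], "fingers": 0.45},
    {"slide": [0, 0, 0.15], "delta_rot": [0, 0, 0], "fingers": 0.45},
    {"slide": [0, 0, 0], "delta_rot": [0, 0, 0], "fingers": 0.45}
  ]
}}

```text
time_s: 31.92
tcp_pos: [0.568, 0.1962, 0.0467]
eef_rot: [-179.8, 7.7, -166.0]
contact_force: [-0.9, -0.3, 0.6]
gripper_width: 0.0639
gripper_force: 0.0
```

```bash
python3 - <<'E'
from h import *
s=r.get_state(); print(s['joints'].round(1))
plan([.5735,.1973,.036]+B[:3,:3]@[-.003,0,0],-166,8,(0,))
E
```

```text
[  39.9   19.8  -30.6    6.5  -32.9 -121.1]
up 0
tcp [0.568  0.1962 0.0467] [-179.84    7.74 -165.97] t 31.9 F [-0.9 -0.3  0.6] w 0.0639
shift shares (start axes) [-0.008 -0.001  0.2  ] turn shares [-0.035 -0.056  0.006]
```

Call:
{"api": "play_rows", "payload": {
  "rows": [
    {"slide": [-0.008, 0, 0.1], "delta_rot": [0, 0, 0], "fingers": 0.45},
    {"slide": [0, 0, 0.1], "delta_rot": [0, 0, 0], "fingers": 0.45},
    {"slide": [0, 0, 0], "delta_rot": [0, 0, 0], "fingers": -0.3},
    {"slide": [0, 0, 0], "delta_rot": [0, 0, 0], "fingers": -0.5},
    {"slide": [0, 0, 0], "delta_rot": [0, 0, 0], "fingers": -0.5},
    {"slide": [0, 0, 0], "delta_rot": [0, 0, 0], "fingers": -0.5},
    {"slide": [0, 0, 0], "delta_rot": [0, 0, 0], "fingers": -0.5},
    {"slide": [0, 0, 0], "delta_rot": [0, 0, 0], "fingers": -0.5}
  ],
  "squeeze": 12
}}

```text
time_s: 32.92
tcp_pos: [0.575, 0.1989, 0.0192]
eef_rot: [-180.0, 8.0, -166.0]
contact_force: [-0.2, -0.4, 3.6]
gripper_width: 0.0376
gripper_force: 12.0
```

Call:
{"api": "play_rows", "payload": {
  "rows": [
    {"slide": [0, 0, -0.1], "delta_rot": [0, 0, 0], "fingers": -0.5},
    {"slide": [0, 0, -0.24], "delta_rot": [0, 0, 0], "fingers": -0.5},
    {"slide": [0.25, 0, -0.2], "delta_rot": [0, 0, 0], "fingers": -0.5},
    {"slide": [0.3, 0, -0.2], "delta_rot": [0, 0, 0], "fingers": -0.5},
    {"slide": [0, 0, -0.2], "delta_rot": [0, 0, 0], "fingers": -0.5},
    {"slide": [0, 0, 0], "delta_rot": [0, 0, 0], "fingers": -0.5}
  ]
}}

```text
time_s: 33.67
tcp_pos: [0.4772, 0.1754, 0.1506]
eef_rot: [179.9, 8.2, -165.9]
contact_force: [1.2, -0.7, -1.5]
gripper_width: 0.0378
gripper_force: 12.0
```

```bash
python3 - <<'E'
from h import *
G=tr(C,[[.015,-.066,.038]])[0]; print(G); plan(G,170.8,8,(.14,))
print(r.get_state()['joints'].round(1),r.get_state()['gripper_width'])
E
```

```text
[ 0.63904489 -0.33814921  0.038     ]
up 0.14
tcp [0.4772 0.1754 0.1506] [ 179.88    8.23 -165.94] t 33.7 F [ 1.2 -0.7 -1.5] w 0.0378
shift shares (start axes) [-0.118 -3.539 -0.039] turn shares [0.742 0.043 5.024]
[  45.6    3.7  -35.1    6.   -44.3 -125.6] 0.03782862558793408
```

Call:
{"api": "play_rows", "payload": {
  "rows": [
    {"slide": [-0.012, -0.354, -0.004], "delta_rot": [0, 0, 0], "fingers": -0.5},
    {"slide": [-0.012, -0.354, -0.004], "delta_rot": [0, 0, 0], "fingers": -0.5},
    {"slide": [-0.012, -0.354, -0.004], "delta_rot": [0, 0, 0], "fingers": -0.5},
    {"slide": [-0.012, -0.354, -0.004], "delta_rot": [0, 0, 0], "fingers": -0.5},
    {"slide": [-0.012, -0.354, -0.004], "delta_rot": [0, 0, 0], "fingers": -0.5},
    {"slide": [-0.012, -0.354, -0.004], "delta_rot": [0, 0, 0], "fingers": -0.5},
    {"slide": [-0.012, -0.354, -0.004], "delta_rot": [0, 0, 0], "fingers": -0.5},
    {"slide": [-0.012, -0.354, -0.004], "delta_rot": [0, 0, 0], "fingers": -0.5}
  ]
}}

```text
time_s: 34.67
tcp_pos: [0.5927, -0.2364, 0.1536]
eef_rot: [-180.0, 7.9, -166.0]
contact_force: [0.4, 0.8, -0.3]
gripper_width: 0.0376
gripper_force: 12.0
```

Call:
{"api": "play_rows", "payload": {
  "rows": [
    {"slide": [-0.012, -0.354, -0.004], "delta_rot": [0, 0, 0], "fingers": -0.5},
    {"slide": [-0.012, -0.354, -0.004], "delta_rot": [0, 0, 0], "fingers": -0.5},
    {"slide": [0, 0, 0], "delta_rot": [0.124, 0.007, 0.84], "fingers": -0.5},
    {"slide": [0, 0, 0], "delta_rot": [0.124, 0.007, 0.84], "fingers": -0.5},
    {"slide": [0, 0, 0], "delta_rot": [0.124, 0.007, 0.84], "fingers": -0.5},
    {"slide": [0, 0, 0], "delta_rot": [0.124, 0.007, 0.84], "fingers": -0.5},
    {"slide": [0, 0, 0], "delta_rot": [0.124, 0.007, 0.84], "fingers": -0.5},
    {"slide": [0, 0, 0], "delta_rot": [0.124, 0.007, 0.84], "fingers": -0.5}
  ]
}}

```text
time_s: 35.67
tcp_pos: [0.6213, -0.3368, 0.155]
eef_rot: [-179.8, 7.7, 170.5]
contact_force: [0.4, -0.5, -0.4]
gripper_width: 0.0379
gripper_force: 12.0
```

```bash
python3 - <<'E'
from h import *
G=tr(C,[[.015,-.066,.038]])[0]; plan(G,170.8,8,(0.14,0))
print(r.get_state()['joints'].round(1))
c=cap('wrist'); save(c,'w12.png')
print(proj(c,tr(C,[[-.07,.125,.06],[-.07,-.125,.06],[-.07,.03,.06],[-.07,-.03,.06]])).round())
E
```

```text
up 0.14
tcp [ 0.6213 -0.3368  0.155 ] [-179.75    7.71  170.55] t 35.7 F [ 0.4 -0.5 -0.4] w 0.0379
shift shares (start axes) [-0.009  0.01  -0.018] turn shares [-0.062 -0.064 -0.055]
up 0
tcp [ 0.6213 -0.3368  0.155 ] [-179.75    7.71  170.55] t 35.7 F [ 0.4 -0.5 -0.4] w 0.0379
shift shares (start axes) [-0.013  0.014  0.916] turn shares [-0.062 -0.064 -0.055]
[-12.8  22.   -7.2  -0.3 -53.1 -86.5]
[[597.  99.]
 [238. 101.]
 [460. 100.]
 [374. 100.]]
```

View pics/w12.png

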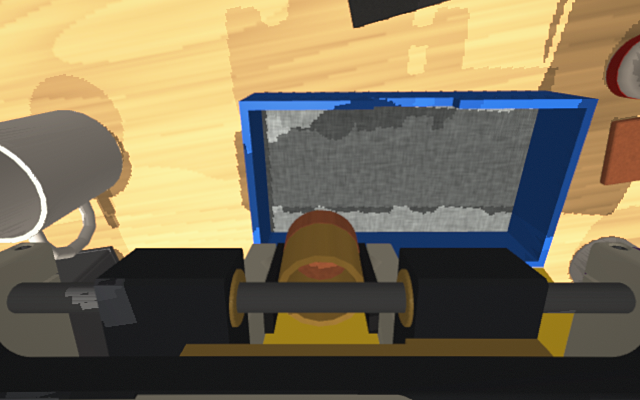

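Call:
{"api": "play_rows", "payload": {
  "rows": [
    {"slide": [-0.013, 0.014, 0.25], "delta_rot": [-0.06, -0.06, -0.05], "fingers": -0.5},
    {"slide": [0, 0, 0.25], "delta_rot": [0, 0, 0], "fingers": -0.5},
    {"slide": [0, 0, 0.25], "delta_rot": [0, 0, 0], "fingers": -0.5},
    {"slide": [0, 0, 0.1], "delta_rot": [0, 0, 0], "fingers": -0.5},
    {"slide": [0, 0, 0.06], "delta_rot": [0, 0, 0], "fingers": -0.5},
    {"slide": [0, 0, 0], "delta_rot": [0, 0, 0], "fingers": -0.5}
  ]
}}

```text
time_s: 36.48
tcp_pos: [0.6428, -0.3384, 0.0213]
eef_rot: [-180.0, 8.1, 170.9]
contact_force: [-0.6, 0.1, 0.1]
gripper_width: 0.0379
gripper_force: 12.0
```

```bash
python3 - <<'E'
from h import *
G=tr(C,[[.015,-.066,.037]])[0]; plan(G,170.8,8,(0,))
E
```

```text
up 0
tcp [ 0.6428 -0.3384  0.0213] [-179.96    8.07  170.95] t 36.5 F [-0.6  0.1  0.1] w 0.0379
shift shares (start axes) [ 0.01  -0.002  0.02 ] turn shares [-0.004  0.016  0.032]
```

Call:
{"api": "play_rows", "payload": {
  "rows": [
    {"slide": [0, 0, 0.011], "delta_rot": [0, 0, 0], "fingers": -0.5},
    {"slide": [0, 0, 0], "delta_rot": [0, 0, 0], "fingers": -0.5},
    {"slide": [0, 0, 0], "delta_rot": [0, 0, 0], "fingers": 0},
    {"slide": [0, 0, 0], "delta_rot": [0, 0, 0], "fingers": 0.14},
    {"slide": [0, 0, 0], "delta_rot": [0, 0, 0], "fingers": 0.14},
    {"slide": [0, 0, -0.1], "delta_rot": [0, 0, 0], "fingers": 0.14},
    {"slide": [0, 0, -0.2], "delta_rot": [0, 0, 0], "fingers": 0.14},
    {"slide": [0, 0, -0.3], "delta_rot": [0, 0, 0], "fingers": 0.14}
  ]
}}

```text
time_s: 37.48
tcp_pos: [0.6294, -0.336, 0.109]
eef_rot: [-180.0, 7.9, 170.9]
contact_force: [0.6, 0.1, 0.1]
gripper_width: 0.05
gripper_force: 0.0
```

Call:
{"api": "play_rows", "payload": {
  "rows": [
    {"slide": [0, 0, -0.3], "delta_rot": [0, 0, 0], "fingers": 0.45},
    {"slide": [0, 0, -0.2], "delta_rot": [0, 0, 0], "fingers": 0.45},
    {"slide": [0, 0, 0], "delta_rot": [0, 0, 0], "fingers": 0.45}
  ]
}}

```text
time_s: 37.85
tcp_pos: [0.6212, -0.3352, 0.1878]
eef_rot: [-179.9, 8.4, 171.0]
contact_force: [-1.4, -0.2, -0.7]
gripper_width: 0.0633
gripper_force: 0.0
```

```bash
cat >> h.py <<'E'
def rim(c,col,cen,w=60,z=.052):
    "centre of a tumbler's coloured body top ring -> world, from convex hull of vivid colour pixels"
    h=cv2.cvtColor(c['image'],cv2.COLOR_BGR2HSV); L={'red':[((0,190,70),(4,255,255)),((172,150,70),(180,255,255))],'blue':[((98,120,50),(125,255,255))],'gold':[((17,110,60),(30,255,255))]}[col]
    m=sum(cv2.inRange(h,a,b) for a,b in L); u,v=[int(i) for i in cen]; k=np.zeros_like(m); k[max(v-w,0):v+w,max(u-w,0):u+w]=1; m=m*k
    q=np.argwhere(m)[:,::-1]; return q
E
python3 - <<'E'
from h import *
c=cap('wrist')
q=rim(c,'gold',(0,0),999); print('gold px',len(q),q.min(0),q.max(0)) if len(q) else 0
print('exp',proj(c,tr(C,[[.015,-.066,.052],[.015,-.066,.006]])).round())
t=cap('top')
for col,g in (('gold',(.015,-.066)),):
    e=proj(t,tr(C,[[*g,.052]]))[0]; q=rim(t,col,e,14); print('top',e.round(1),q.mean(0).round(1) if len(q) else None,len(q))
# viewing pose
R=tilt(-166,8); go(tr(B,[[-.12,.05,.19]])[0],R.as_euler('xyz',degrees=True))
E
```

```text
gold px 73082 [0 0] [639 356]
exp [[320. 189.]
 [320. 172.]]
top [389.2 186.7] None 0
tcp [ 0.6198 -0.3344  0.1838] [-179.98    8.14  170.92] t 38.0 F [-0.4 -0.4 -0.6] w 0.0637
shift shares (start axes) [ 1.765  4.122 -0.296] turn shares [-0.712  0.029 -4.985]
```

```bash
python3 - <<'E'
from h import *
c=cap('wrist'); q=rim(c,'gold',(320,185),45)
m=np.zeros((400,640),np.uint8); m[q[:,1],q[:,0]]=255
k=max(cv2.findContours(m,0,1)[0],key=cv2.contourArea); print(cv2.boundingRect(k),cv2.contourArea(k))
a=np.radians(np.arange(0,360,10)); E=proj(c,tr(C,np.r_[np.c_[.015+.019*np.cos(a),-.066+.019*np.sin(a),0*a+.052],np.c_[.015+.019*np.cos(a),-.066+.019*np.sin(a),0*a+.012]]))
print('expected',E.min(0).round(),E.max(0).round())
E
```

```text
(301, 165, 41, 48) 1486.0
expected [299. 160.] [340. 212.]
```

Call:
{"api": "play_rows", "payload": {
  "rows": [
    {"slide": [0.147, 0.344, -0.025], "delta_rot": [0, 0, 0], "fingers": 0.45},
    {"slide": [0.147, 0.344, -0.025], "delta_rot": [0, 0, 0], "fingers": 0.45},
    {"slide": [0.147, 0.344, -0.025], "delta_rot": [0, 0, 0], "fingers": 0.45},
    {"slide": [0.147, 0.344, -0.025], "delta_rot": [0, 0, 0], "fingers": 0.45},
    {"slide": [0.147, 0.344, -0.025], "delta_rot": [0, 0, 0], "fingers": 0.45},
    {"slide": [0.147, 0.344, -0.025], "delta_rot": [0, 0, 0], "fingers": 0.45},
    {"slide": [0.147, 0.344, -0.025], "delta_rot": [0, 0, 0], "fingers": 0.45},
    {"slide": [0.147, 0.344, -0.025], "delta_rot": [0, 0, 0], "fingers": 0.45}
  ]
}}

```text
time_s: 39.0
tcp_pos: [0.5073, 0.1027, 0.1868]
eef_rot: [-179.9, 8.0, 170.9]
contact_force: [2.2, 0.7, 0.1]
gripper_width: 0.0636
gripper_force: 0.0
```

Call:
{"api": "play_rows", "payload": {
  "rows": [
    {"slide": [0.147, 0.344, -0.025], "delta_rot": [0, 0, 0], "fingers": 0.45},
    {"slide": [0.147, 0.344, -0.025], "delta_rot": [0, 0, 0], "fingers": 0.45},
    {"slide": [0.147, 0.344, -0.025], "delta_rot": [0, 0, 0], "fingers": 0.45},
    {"slide": [0.147, 0.344, -0.025], "delta_rot": [0, 0, 0], "fingers": 0.45},
    {"slide": [0, 0, 0], "delta_rot": [-0.119, 0.005, -0.831], "fingers": 0.45},
    {"slide": [0, 0, 0], "delta_rot": [-0.119, 0.005, -0.831], "fingers": 0.45},
    {"slide": [0, 0, 0], "delta_rot": [-0.119, 0.005, -0.831], "fingers": 0.45},
    {"slide": [0, 0, 0], "delta_rot": [-0.119, 0.005, -0.831], "fingers": 0.45}
  ]
}}

```text
time_s: 40.0
tcp_pos: [0.4522, 0.3188, 0.1887]
eef_rot: [-179.9, 7.9, -173.5]
contact_force: [0.1, -0.5, 0.4]
gripper_width: 0.0637
gripper_force: 0.0
```

Call:
{"api": "play_rows", "payload": {
  "rows": [
    {"slide": [0, 0, 0], "delta_rot": [-0.119, 0.005, -0.831], "fingers": 0.45},
    {"slide": [0, 0, 0], "delta_rot": [-0.119, 0.005, -0.831], "fingers": 0.45},
    {"slide": [0, 0, 0], "delta_rot": [0, 0, 0], "fingers": 0.45}
  ]
}}

```text
time_s: 40.38
tcp_pos: [0.4524, 0.3187, 0.189]
eef_rot: [-180.0, 7.8, -166.0]
contact_force: [0.5, -0.1, 0.8]
gripper_width: 0.0635
gripper_force: 0.0
```

```bash
python3 - <<'E'
from h import *
c=cap('wrist'); a=np.radians(np.arange(0,360,10))
for col,p in(('red',(-.032,0)),('blue',(-.037,.093))):
    e=proj(c,tr(B,[[*p,.03]]))[0]; q=rim(c,col,e,60)
    m=np.zeros((400,640),np.uint8); m[q[:,1],q[:,0]]=255
    k=max(cv2.findContours(m,0,1)[0],key=cv2.contourArea); b=cv2.boundingRect(k)
    E=proj(c,tr(B,np.r_[np.c_[p[0]+.019*np.cos(a),p[1]+.019*np.sin(a),0*a+.052],np.c_[p[0]+.019*np.cos(a),p[1]+.019*np.sin(a),0*a+.02]]))
    print(col,e.round(),len(q),'seen x',b[0],b[0]+b[2],'y',b[1],b[1]+b[3],'exp',E.min(0).round(),E.max(0).round())
go([.55,.29,.1])
h=cap('scene'); print('handle up exp',proj(h,tr(B,[[-.058+.122,0,.143+.122]])))
hs=cv2.cvtColor(h['image'],cv2.COLOR_BGR2HSV); o=cv2.inRange(hs,(5,170,90),(15,255,255))[150:260,420:520]; q=np.argwhere(o)[:,::-1]+[420,150]; print(np.median(q,0),len(q))
E
```

```text
red [274. 243.] 1023 seen x 259 293 y 228 271 exp [252. 223.] [292. 270.]
blue [361. 239.] 1045 seen x 345 383 y 222 266 exp [343. 219.] [382. 266.]
tcp [0.4525 0.3188 0.1891] [-179.97    7.86 -166.08] t 40.4 F [ 0.4  0.  -1.1] w 0.0633
shift shares (start axes) [-0.498 -0.343  0.669] turn shares [0. 0. 0.]
handle up exp [[489.29993103 188.6759436 ]]
[496. 195.] 154
```

```bash
python3 - <<'E'
from h import *
G=tr(B,[[-.037-.003,.0945,.036]])[0]; plan(G,-166,8,(.1,0))
E
```

```text
up 0.1
tcp [0.4525 0.319  0.1893] [-179.99    7.87 -166.08] t 40.5 F [-0.9  0.7  0.6] w 0.0635
shift shares (start axes) [-0.386  0.294  0.545] turn shares [-0.005 -0.028 -0.017]
up 0
tcp [0.4525 0.319  0.1893] [-179.99    7.87 -166.08] t 40.5 F [-0.9  0.7  0.6] w 0.0635
shift shares (start axes) [-0.387  0.295  1.212] turn shares [-0.005 -0.028 -0.017]
```

Call:
{"api": "play_rows", "payload": {
  "rows": [
    {"slide": [-0.193, 0.147, 0.1], "delta_rot": [0, 0, 0], "fingers": 0.45},
    {"slide": [-0.194, 0.148, 0.2], "delta_rot": [0, 0, 0], "fingers": 0.45},
    {"slide": [0, 0, 0.25], "delta_rot": [0, 0, 0], "fingers": 0.45},
    {"slide": [0, 0, 0.2], "delta_rot": [0, 0, 0], "fingers": 0.45},
    {"slide": [0, 0, 0.15], "delta_rot": [0, 0, 0], "fingers": 0.45},
    {"slide": [0, 0, 0.1], "delta_rot": [0, 0, 0], "fingers": 0.45},
    {"slide": [0, 0, 0], "delta_rot": [0, 0, 0], "fingers": 0.45}
  ]
}}

```text
time_s: 41.35
tcp_pos: [0.5174, 0.3806, 0.0481]
eef_rot: [-179.9, 7.8, -166.0]
contact_force: [0.3, -0.0, 1.5]
gripper_width: 0.0633
gripper_force: 0.0
```

```bash
python3 - <<'E'
from h import *
G=tr(B,[[-.037-.003,.0945,.036]])[0]; plan(G,-166,8,(0,)); print(r.get_state()['joints'].round(1))
E
```

```text
up 0
tcp [0.5174 0.3806 0.0481] [-179.94    7.82 -166.01] t 41.4 F [ 0.3 -0.   1.5] w 0.0633
shift shares (start axes) [-0.002  0.     0.209] turn shares [-0.014 -0.038 -0.002]
[  56.8   23.2  -25.8    9.2  -35.7 -140. ]
```

Call:
{"api": "play_rows", "payload": {
  "rows": [
    {"slide": [0, 0, 0.105], "delta_rot": [0, 0, 0], "fingers": 0.45},
    {"slide": [0, 0, 0.1], "delta_rot": [0, 0, 0], "fingers": 0.45},
    {"slide": [0, 0, 0], "delta_rot": [0, 0, 0], "fingers": -0.3},
    {"slide": [0, 0, 0], "delta_rot": [0, 0, 0], "fingers": -0.5},
    {"slide": [0, 0, 0], "delta_rot": [0, 0, 0], "fingers": -0.5},
    {"slide": [0, 0, 0], "delta_rot": [0, 0, 0], "fingers": -0.5},
    {"slide": [0, 0, 0], "delta_rot": [0, 0, 0], "fingers": -0.5},
    {"slide": [0, 0, 0], "delta_rot": [0, 0, 0], "fingers": -0.5}
  ]
}}

```text
time_s: 42.35
tcp_pos: [0.522, 0.3824, 0.0194]
eef_rot: [179.9, 8.0, -166.0]
contact_force: [-1.6, -0.2, 3.1]
gripper_width: 0.0373
gripper_force: 12.0
```

Call:
{"api": "play_rows", "payload": {
  "rows": [
    {"slide": [0, 0, -0.1], "delta_rot": [0, 0, 0], "fingers": -0.5},
    {"slide": [0, 0, -0.24], "delta_rot": [0, 0, 0], "fingers": -0.5},
    {"slide": [0.25, 0, -0.2], "delta_rot": [0, 0, 0], "fingers": -0.5},
    {"slide": [0.3, 0, -0.2], "delta_rot": [0, 0, 0], "fingers": -0.5},
    {"slide": [0, 0, -0.2], "delta_rot": [0, 0, 0], "fingers": -0.5},
    {"slide": [0, 0, 0], "delta_rot": [0, 0, 0], "fingers": -0.5}
  ]
}}

```text
time_s: 43.1
tcp_pos: [0.4239, 0.3592, 0.1508]
eef_rot: [179.7, 8.2, -165.9]
contact_force: [0.6, 0.5, -1.0]
gripper_width: 0.0378
gripper_force: 12.0
```

```bash
python3 - <<'E'
from h import *
print('via'); go([.49,.1,.156])
G=tr(C,[[.015,.066,.038]])[0]; plan(G,170.8,8,(.14,))
E
```

```text
via
tcp [0.4239 0.3592 0.1508] [ 179.71    8.16 -165.94] t 43.1 F [ 0.6  0.5 -1. ] w 0.0378
shift shares (start axes) [-0.013 -1.783 -0.042] turn shares [0. 0. 0.]
up 0.14
tcp [0.4239 0.3592 0.1508] [ 179.71    8.16 -165.94] t 43.1 F [ 0.6  0.5 -1. ] w 0.0378
shift shares (start axes) [-0.508 -4.005  0.005] turn shares [0.776 0.021 5.025]
```

Call:
{"api": "play_rows", "payload": {
  "rows": [
    {"slide": [-0.003, -0.357, -0.008], "delta_rot": [0, 0, 0], "fingers": -0.5},
    {"slide": [-0.003, -0.357, -0.008], "delta_rot": [0, 0, 0], "fingers": -0.5},
    {"slide": [-0.003, -0.357, -0.008], "delta_rot": [0, 0, 0], "fingers": -0.5},
    {"slide": [-0.003, -0.357, -0.008], "delta_rot": [0, 0, 0], "fingers": -0.5},
    {"slide": [-0.003, -0.357, -0.008], "delta_rot": [0, 0, 0], "fingers": -0.5},
    {"slide": [-0.083, -0.37, 0.007], "delta_rot": [0, 0, 0], "fingers": -0.5},
    {"slide": [-0.083, -0.37, 0.007], "delta_rot": [0, 0, 0], "fingers": -0.5},
    {"slide": [-0.083, -0.37, 0.007], "delta_rot": [0, 0, 0], "fingers": -0.5}
  ]
}}

```text
time_s: 44.1
tcp_pos: [0.5671, -0.0562, 0.155]
eef_rot: [180.0, 7.9, -166.0]
contact_force: [0.5, 1.0, -1.0]
gripper_width: 0.0376
gripper_force: 12.0
```

Call:
{"api": "play_rows", "payload": {
  "rows": [
    {"slide": [-0.083, -0.37, 0.007], "delta_rot": [0, 0, 0], "fingers": -0.5},
    {"slide": [-0.083, -0.37, 0.007], "delta_rot": [0, 0, 0], "fingers": -0.5},
    {"slide": [-0.083, -0.37, 0.007], "delta_rot": [0, 0, 0], "fingers": -0.5},
    {"slide": [0, 0, 0], "delta_rot": [0.129, 0.003, 0.838], "fingers": -0.5},
    {"slide": [0, 0, 0], "delta_rot": [0.129, 0.003, 0.838], "fingers": -0.5},
    {"slide": [0, 0, 0], "delta_rot": [0.129, 0.003, 0.838], "fingers": -0.5},
    {"slide": [0, 0, 0], "delta_rot": [0.129, 0.003, 0.838], "fingers": -0.5},
    {"slide": [0, 0, 0], "delta_rot": [0.129, 0.003, 0.838], "fingers": -0.5}
  ]
}}

```text
time_s: 45.1
tcp_pos: [0.6428, -0.2069, 0.1563]
eef_rot: [-179.8, 7.8, 174.5]
contact_force: [0.4, 0.6, -0.8]
gripper_width: 0.0377
gripper_force: 12.0
```

Call:
{"api": "play_rows", "payload": {
  "rows": [
    {"slide": [0, 0, 0], "delta_rot": [0.129, 0.003, 0.838], "fingers": -0.5},
    {"slide": [0, 0, 0], "delta_rot": [0, 0, 0], "fingers": -0.5}
  ]
}}

```text
time_s: 45.35
tcp_pos: [0.6429, -0.2067, 0.1564]
eef_rot: [-179.7, 7.8, 170.8]
contact_force: [-0.2, 0.2, -1.5]
gripper_width: 0.0378
gripper_force: 12.0
```

```bash
python3 - <<'E'
from h import *
G=tr(C,[[.015,.066,.037]])[0]; plan(G,170.8,8,(0,))
E
```

```text
up 0
tcp [ 0.6429 -0.2067  0.1564] [-179.68    7.83  170.76] t 45.4 F [-0.2  0.2 -1.5] w 0.0378
shift shares (start axes) [-0.006  0.016  0.931] turn shares [-0.07  -0.038 -0.008]
```

Call:
{"api": "play_rows", "payload": {
  "rows": [
    {"slide": [0, 0.016, 0.25], "delta_rot": [-0.07, -0.04, 0], "fingers": -0.5},
    {"slide": [0, 0, 0.25], "delta_rot": [0, 0, 0], "fingers": -0.5},
    {"slide": [0, 0, 0.25], "delta_rot": [0, 0, 0], "fingers": -0.5},
    {"slide": [0, 0, 0.11], "delta_rot": [0, 0, 0], "fingers": -0.5},
    {"slide": [0, 0, 0.06], "delta_rot": [0, 0, 0], "fingers": -0.5},
    {"slide": [0, 0, 0], "delta_rot": [0, 0, 0], "fingers": -0.5}
  ]
}}

```text
time_s: 46.1
tcp_pos: [0.663, -0.2079, 0.021]
eef_rot: [-180.0, 8.1, 170.8]
contact_force: [-0.0, 0.8, -0.6]
gripper_width: 0.0377
gripper_force: 12.0
```

```bash
python3 - <<'E'
from h import *
G=tr(C,[[.015,.066,.037]])[0]; plan(G,170.8,8,(0,))
E
```

```text
up 0
tcp [ 0.663  -0.2079  0.021 ] [-179.99    8.11  170.77] t 46.1 F [-0.   0.8 -0.6] w 0.0377
shift shares (start axes) [ 0.004 -0.003  0.018] turn shares [-0.002  0.025 -0.007]
```

Release, rise, check, and go back to the viewing pose.

Call:
{"api": "play_rows", "payload": {
  "rows": [
    {"slide": [0, 0, 0.01], "delta_rot": [0, 0, 0], "fingers": -0.5},
    {"slide": [0, 0, 0], "delta_rot": [0, 0, 0], "fingers": -0.5},
    {"slide": [0, 0, 0], "delta_rot": [0, 0, 0], "fingers": 0},
    {"slide": [0, 0, 0], "delta_rot": [0, 0, 0], "fingers": 0.14},
    {"slide": [0, 0, 0], "delta_rot": [0, 0, 0], "fingers": 0.14},
    {"slide": [0, 0, -0.1], "delta_rot": [0, 0, 0], "fingers": 0.14},
    {"slide": [0, 0, -0.2], "delta_rot": [0, 0, 0], "fingers": 0.14},
    {"slide": [0, 0, -0.3], "delta_rot": [0, 0, 0], "fingers": 0.14}
  ]
}}

```text
time_s: 47.1
tcp_pos: [0.6494, -0.2056, 0.1086]
eef_rot: [-180.0, 8.0, 170.7]
contact_force: [0.5, -0.1, -0.1]
gripper_width: 0.0494
gripper_force: 0.0
```

Call:
{"api": "play_rows", "payload": {
  "rows": [
    {"slide": [0, 0, -0.3], "delta_rot": [0, 0, 0], "fingers": 0.45},
    {"slide": [0, 0, -0.2], "delta_rot": [0, 0, 0], "fingers": 0.45},
    {"slide": [0, 0, 0], "delta_rot": [0, 0, 0], "fingers": 0.45}
  ]
}}

```text
time_s: 47.48
tcp_pos: [0.6413, -0.2042, 0.1872]
eef_rot: [180.0, 8.5, 170.8]
contact_force: [1.0, 0.1, -0.6]
gripper_width: 0.0629
gripper_force: 0.0
```

```bash
cat >> h.py <<'E'
def chk(c,col,F,p,w=60,z0=.02):
    a=np.radians(np.arange(0,360,10)); e=proj(c,tr(F,[[*p,.03]]))[0]; q=rim(c,col,e,w)
    m=np.zeros((400,640),np.uint8)
    if len(q)==0: print(col,'none'); return
    m[q[:,1],q[:,0]]=255; k=max(cv2.findContours(m,0,1)[0],key=cv2.contourArea); b=cv2.boundingRect(k)
    E=proj(c,tr(F,np.r_[np.c_[p[0]+.019*np.cos(a),p[1]+.019*np.sin(a),0*a+.052],np.c_[p[0]+.019*np.cos(a),p[1]+.019*np.sin(a),0*a+z0]]))
    print(col,'seen x',b[0],b[0]+b[2],'y',b[1],b[1]+b[3],'exp',E.min(0).round(),E.max(0).round())
E
python3 - <<'E'
from h import *
c=cap('wrist'); chk(c,'blue',C,(.015,.066),35); chk(c,'gold',C,(.015,-.066),35)
R=tilt(-166,8); go(tr(B,[[-.12,0,.17]])[0],R.as_euler('xyz',degrees=True))
E
```

```text
blue seen x 301 342 y 166 212 exp [299. 160.] [340. 209.]
gold seen x 149 176 y 168 215 exp [154. 160.] [207. 209.]
tcp [ 0.6404 -0.204   0.1849] [179.96   8.29 170.74] t 47.5 F [-0.6  0.3 -1. ] w 0.0633
shift shares (start axes) [ 1.662  2.93  -0.14 ] turn shares [-0.712  0.065 -5.023]
```

Call:
{"api": "play_rows", "payload": {
  "rows": [
    {"slide": [0.185, 0.326, -0.016], "delta_rot": [0, 0, 0], "fingers": 0.45},
    {"slide": [0.185, 0.326, -0.016], "delta_rot": [0, 0, 0], "fingers": 0.45},
    {"slide": [0.185, 0.326, -0.016], "delta_rot": [0, 0, 0], "fingers": 0.45},
    {"slide": [0.185, 0.326, -0.016], "delta_rot": [0, 0, 0], "fingers": 0.45},
    {"slide": [0.185, 0.326, -0.016], "delta_rot": [0, 0, 0], "fingers": 0.45},
    {"slide": [0.185, 0.326, -0.016], "delta_rot": [0, 0, 0], "fingers": 0.45},
    {"slide": [0.185, 0.326, -0.016], "delta_rot": [0, 0, 0], "fingers": 0.45},
    {"slide": [0.185, 0.326, -0.016], "delta_rot": [0, 0, 0], "fingers": 0.45}
  ]
}}

```text
time_s: 48.52
tcp_pos: [0.482, 0.2191, 0.1697]
eef_rot: [-180.0, 8.1, 170.8]
contact_force: [1.2, 0.6, -1.3]
gripper_width: 0.063
gripper_force: 0.0
```

Call:
{"api": "play_rows", "payload": {
  "rows": [
    {"slide": [0.182, 0.322, -0.016], "delta_rot": [0, 0, 0], "fingers": 0.45},
    {"slide": [0, 0, 0], "delta_rot": [-0.119, 0.01, -0.837], "fingers": 0.45},
    {"slide": [0, 0, 0], "delta_rot": [-0.119, 0.01, -0.837], "fingers": 0.45},
    {"slide": [0, 0, 0], "delta_rot": [-0.119, 0.01, -0.837], "fingers": 0.45},
    {"slide": [0, 0, 0], "delta_rot": [-0.119, 0.01, -0.837], "fingers": 0.45},
    {"slide": [0, 0, 0], "delta_rot": [-0.119, 0.01, -0.837], "fingers": 0.45},
    {"slide": [0, 0, 0], "delta_rot": [-0.119, 0.01, -0.837], "fingers": 0.45},
    {"slide": [0, 0, 0], "delta_rot": [0, 0, 0], "fingers": 0.45}
  ]
}}

```text
time_s: 49.52
tcp_pos: [0.4637, 0.2695, 0.1682]
eef_rot: [180.0, 7.8, -166.1]
contact_force: [-0.3, 1.4, 0.2]
gripper_width: 0.0635
gripper_force: 0.0
```

```bash
python3 - <<'E'
from h import *
c=cap('wrist'); chk(c,'red',B,(-.032,.001),90)
G=tr(B,[[-.032-.003,.001,.036]])[0]; plan(G,-166,8,(0,))
E
```

```text
red seen x 304 341 y 238 283 exp [302. 234.] [342. 284.]
up 0
tcp [0.4638 0.2696 0.1682] [ 179.97    7.77 -166.11] t 49.6 F [ 0.6 -0.1 -0.5] w 0.0635
shift shares (start axes) [-0.448  0.008  1.078] turn shares [ 0.004 -0.05  -0.024]
```

Red is where expected.

Call:
{"api": "play_rows", "payload": {
  "rows": [
    {"slide": [-0.224, 0.004, 0.05], "delta_rot": [0, 0, 0], "fingers": 0.45},
    {"slide": [-0.224, 0.004, 0.15], "delta_rot": [0, 0, 0], "fingers": 0.45},
    {"slide": [0, 0, 0.23], "delta_rot": [0, 0, 0], "fingers": 0.45},
    {"slide": [0, 0, 0.2], "delta_rot": [0, 0, 0], "fingers": 0.45},
    {"slide": [0, 0, 0.15], "delta_rot": [0, 0, 0], "fingers": 0.45},
    {"slide": [0, 0, 0.1], "delta_rot": [0, 0, 0], "fingers": 0.45},
    {"slide": [0, 0, 0], "delta_rot": [0, 0, 0], "fingers": 0.45}
  ]
}}

```text
time_s: 50.45
tcp_pos: [0.5452, 0.2912, 0.0459]
eef_rot: [-180.0, 7.7, -166.0]
contact_force: [0.1, -0.6, 0.0]
gripper_width: 0.0634
gripper_force: 0.0
```

```bash
python3 - <<'E'
from h import *
G=tr(B,[[-.032-.003,.001,.036]])[0]; plan(G,-166,8,(0,))
E
```

```text
up 0
tcp [0.5452 0.2912 0.0459] [-179.98    7.7  -166.04] t 50.5 F [ 0.1 -0.6  0. ] w 0.0634
shift shares (start axes) [-0.002 -0.     0.194] turn shares [-0.005 -0.064 -0.009]
```

Call:
{"api": "play_rows", "payload": {
  "rows": [
    {"slide": [0, 0, 0.1], "delta_rot": [0, 0, 0], "fingers": 0.45},
    {"slide": [0, 0, 0.09], "delta_rot": [0, 0, 0], "fingers": 0.45},
    {"slide": [0, 0, 0], "delta_rot": [0, 0, 0], "fingers": -0.3},
    {"slide": [0, 0, 0], "delta_rot": [0, 0, 0], "fingers": -0.5},
    {"slide": [0, 0, 0], "delta_rot": [0, 0, 0], "fingers": -0.5},
    {"slide": [0, 0, 0], "delta_rot": [0, 0, 0], "fingers": -0.5},
    {"slide": [0, 0, 0], "delta_rot": [0, 0, 0], "fingers": -0.5},
    {"slide": [0, 0, 0], "delta_rot": [0, 0, 0], "fingers": -0.5}
  ]
}}

```text
time_s: 51.45
tcp_pos: [0.5497, 0.2929, 0.0193]
eef_rot: [179.9, 7.9, -166.0]
contact_force: [-1.0, 0.2, 2.9]
gripper_width: 0.0374
gripper_force: 12.0
```

Call:
{"api": "play_rows", "payload": {
  "rows": [
    {"slide": [0, 0, -0.1], "delta_rot": [0, 0, 0], "fingers": -0.5},
    {"slide": [0, 0, -0.24], "delta_rot": [0, 0, 0], "fingers": -0.5},
    {"slide": [0.25, 0, -0.2], "delta_rot": [0, 0, 0], "fingers": -0.5},
    {"slide": [0.3, 0, -0.2], "delta_rot": [0, 0, 0], "fingers": -0.5},
    {"slide": [0, 0, -0.2], "delta_rot": [0, 0, 0], "fingers": -0.5},
    {"slide": [0, 0, 0], "delta_rot": [0, 0, 0], "fingers": -0.5}
  ]
}}

```text
time_s: 52.2
tcp_pos: [0.452, 0.2694, 0.1508]
eef_rot: [179.7, 8.1, -166.0]
contact_force: [-0.2, -0.0, -0.0]
gripper_width: 0.0378
gripper_force: 12.0
```

```bash
python3 - <<'E'
from h import *
G=tr(C,[[-.03,0,.038]])[0]; plan(G,170.8,8,(.14,))
E
```

```text
up 0.14
tcp [0.452  0.2694 0.1508] [ 179.72    8.08 -165.97] t 52.2 F [-0.2 -0.  -0. ] w 0.0378
shift shares (start axes) [-0.029 -3.665 -0.061] turn shares [0.769 0.006 5.019]
```

Call:
{"api": "play_rows", "payload": {
  "rows": [
    {"slide": [-0.003, -0.3665, -0.006], "delta_rot": [0, 0, 0], "fingers": -0.5},
    {"slide": [-0.003, -0.3665, -0.006], "delta_rot": [0, 0, 0], "fingers": -0.5},
    {"slide": [-0.003, -0.3665, -0.006], "delta_rot": [0, 0, 0], "fingers": -0.5},
    {"slide": [-0.003, -0.3665, -0.006], "delta_rot": [0, 0, 0], "fingers": -0.5},
    {"slide": [-0.003, -0.3665, -0.006], "delta_rot": [0, 0, 0], "fingers": -0.5},
    {"slide": [-0.003, -0.3665, -0.006], "delta_rot": [0, 0, 0], "fingers": -0.5},
    {"slide": [-0.003, -0.3665, -0.006], "delta_rot": [0, 0, 0], "fingers": -0.5},
    {"slide": [-0.003, -0.3665, -0.006], "delta_rot": [0, 0, 0], "fingers": -0.5}
  ]
}}

```text
time_s: 53.2
tcp_pos: [0.5605, -0.16, 0.1541]
eef_rot: [179.9, 7.8, -166.0]
contact_force: [1.2, 1.0, -0.6]
gripper_width: 0.0378
gripper_force: 12.0
```

Call:
{"api": "play_rows", "payload": {
  "rows": [
    {"slide": [-0.003, -0.3665, -0.006], "delta_rot": [0, 0, 0], "fingers": -0.5},
    {"slide": [-0.003, -0.3665, -0.006], "delta_rot": [0, 0, 0], "fingers": -0.5},
    {"slide": [0, 0, 0], "delta_rot": [0.128, 0.001, 0.837], "fingers": -0.5},
    {"slide": [0, 0, 0], "delta_rot": [0.128, 0.001, 0.837], "fingers": -0.5},
    {"slide": [0, 0, 0], "delta_rot": [0.128, 0.001, 0.837], "fingers": -0.5},
    {"slide": [0, 0, 0], "delta_rot": [0.128, 0.001, 0.837], "fingers": -0.5},
    {"slide": [0, 0, 0], "delta_rot": [0.128, 0.001, 0.837], "fingers": -0.5},
    {"slide": [0, 0, 0], "delta_rot": [0.128, 0.001, 0.837], "fingers": -0.5}
  ]
}}

```text
time_s: 54.2
tcp_pos: [0.5873, -0.2646, 0.1555]
eef_rot: [-179.7, 7.8, 170.6]
contact_force: [-0.4, 0.2, -0.5]
gripper_width: 0.0377
gripper_force: 12.0
```

Call:
{"api": "play_rows", "payload": {
  "rows": [
    {"slide": [0, 0, 0], "delta_rot": [0, 0, 0], "fingers": -0.5}
  ]
}}

```text
time_s: 54.32
tcp_pos: [0.5873, -0.2644, 0.1555]
eef_rot: [-179.7, 7.8, 170.8]
contact_force: [0.3, -0.1, -0.1]
gripper_width: 0.0378
gripper_force: 12.0
```

```bash
python3 - <<'E'
from h import *
G=tr(C,[[-.03,0,.037]])[0]; plan(G,170.8,8,(0,))
c=cap('wrist');chk(c,'blue',C,(.015,.066),45); chk(c,'gold',C,(.015,-.066),45)
E
```

```text
up 0
tcp [ 0.5873 -0.2644  0.1555] [-179.71    7.76  170.77] t 54.3 F [ 0.3 -0.1 -0.1] w 0.0378
shift shares (start axes) [-0.012  0.015  0.926] turn shares [-0.064 -0.053 -0.006]
blue seen x 374 418 y 223 248 exp [371. 217.] [419. 270.]
gold seen x 207 242 y 225 249 exp [226. 216.] [274. 269.]
```

```bash
python3 - <<'E'
from h import *
c=cap('wrist'); h=cv2.cvtColor(c['image'],cv2.COLOR_BGR2HSV)
cor=proj(c,tr(C,[[-.07,.125,.06],[-.07,-.125,.06],[-.064,-.119,.006],[.064,-.119,.006],[.064,.119,.006]])).round(); print(cor.tolist())
m=cv2.inRange(h,(15,100,40),(33,255,255)); m[250:]=0; m[:,600:]=0
n,_,st,ce=cv2.connectedComponentsWithStats(m)
for i in range(1,n):
    if st[i,4]>60: print(st[i],ce[i].round())
for v in (215,225,235,245): print(v,[tuple(int(k) for k in h[v,u]) for u in range(150,300,10)])
E
```

```text
[[488.0, 162.0], [158.0, 161.0], [192.0, 150.0], [212.0, 267.0], [433.0, 267.0]]
[    0     0   600   250 74688] [272. 103.]
[489 195  30   7  62] [505. 198.]
[574 222  26   5  63] [586. 224.]
[195 224  47  25 784] [221. 237.]
[472 227  76  18 383] [502. 235.]
[ 471  228  129   22 1438] [556. 241.]
215 [(22, 111, 251), (22, 115, 249), (112, 152, 240), (109, 199, 78), (108, 206, 78), (108, 203, 78), (42, 8, 168), (68, 7, 143), (60, 9, 138), (48, 9, 146), (45, 8, 187), (48, 7, 183), (45, 6, 170), (50, 9, 164), (45, 6, 164)]
225 [(24, 99, 252), (24, 100, 252), (24, 108, 255), (109, 200, 74), (108, 206, 78), (108, 206, 78), (10, 162, 101), (19, 169, 107), (11, 167, 133), (10, 177, 92), (48, 7, 174), (45, 8, 183), (40, 5, 164), (48, 7, 179), (50, 8, 184)]
235 [(24, 98, 252), (25, 95, 252), (25, 94, 252), (108, 204, 248), (109, 203, 78), (108, 232, 78), (18, 170, 108), (19, 170, 99), (19, 170, 102), (15, 172, 95), (53, 6, 158), (45, 9, 168), (55, 8, 189), (54, 7, 184), (18, 17, 154)]
245 [(23, 106, 253), (22, 110, 252), (22, 110, 252), (108, 201, 239), (109, 199, 78), (20, 169, 252), (10, 172, 197), (10, 164, 242), (19, 171, 116), (19, 173, 84), (40, 9, 179), (21, 43, 102), (21, 48, 101), (0, 0, 18), (10, 168, 91)]
```

Call:
{"api": "play_rows", "payload": {
  "rows": [
    {"slide": [-0.006, 0.015, 0.25], "delta_rot": [-0.064, -0.05, 0], "fingers": -0.5},
    {"slide": [0, 0, 0.25], "delta_rot": [0, 0, 0], "fingers": -0.5},
    {"slide": [0, 0, 0.25], "delta_rot": [0, 0, 0], "fingers": -0.5},
    {"slide": [0, 0, 0.11], "delta_rot": [0, 0, 0], "fingers": -0.5},
    {"slide": [0, 0, 0.06], "delta_rot": [0, 0, 0], "fingers": -0.5},
    {"slide": [0, 0, 0], "delta_rot": [0, 0, 0], "fingers": -0.5}
  ]
}}

```text
time_s: 55.18
tcp_pos: [0.6083, -0.2659, 0.0203]
eef_rot: [-180.0, 8.1, 170.8]
contact_force: [0.4, 0.9, -1.5]
gripper_width: 0.0381
gripper_force: 12.0
```

```bash
python3 - <<'E'
from h import *
G=tr(C,[[-.03,0,.037]])[0]; plan(G,170.8,8,(0,))
E
```

```text
up 0
tcp [ 0.6083 -0.2659  0.0203] [-179.98    8.11  170.77] t 55.2 F [ 0.4  0.9 -1.5] w 0.0381
shift shares (start axes) [ 0.005 -0.003  0.013] turn shares [-0.004  0.023 -0.006]
```

Call:
{"api": "play_rows", "payload": {
  "rows": [
    {"slide": [0, 0, 0.006], "delta_rot": [0, 0, 0], "fingers": -0.5},
    {"slide": [0, 0, 0], "delta_rot": [0, 0, 0], "fingers": -0.5},
    {"slide": [0, 0, 0], "delta_rot": [0, 0, 0], "fingers": 0},
    {"slide": [0, 0, 0], "delta_rot": [0, 0, 0], "fingers": 0.14},
    {"slide": [0, 0, 0], "delta_rot": [0, 0, 0], "fingers": 0.14},
    {"slide": [0, 0, -0.1], "delta_rot": [0, 0, 0], "fingers": 0.14},
    {"slide": [0, 0, -0.2], "delta_rot": [0, 0, 0], "fingers": 0.14},
    {"slide": [0, 0, -0.3], "delta_rot": [0, 0, 0], "fingers": 0.14}
  ]
}}

```text
time_s: 56.18
tcp_pos: [0.5946, -0.2636, 0.1085]
eef_rot: [-180.0, 7.9, 170.8]
contact_force: [1.1, -0.4, 0.5]
gripper_width: 0.0499
gripper_force: 0.0
```

Call:
{"api": "play_rows", "payload": {
  "rows": [
    {"slide": [0, 0, -0.3], "delta_rot": [0, 0, 0], "fingers": 0},
    {"slide": [0, 0, -0.2], "delta_rot": [0, 0, 0], "fingers": 0},
    {"slide": [0, 0, 0], "delta_rot": [0, 0, 0], "fingers": 0}
  ]
}}

```text
time_s: 56.55
tcp_pos: [0.5864, -0.2624, 0.1868]
eef_rot: [-180.0, 8.4, 170.8]
contact_force: [-0.0, 0.4, -1.1]
gripper_width: 0.0439
gripper_force: 0.0
```

```bash
python3 - <<'E'
from h import *
c=cap('wrist'); chk(c,'red',C,(-.03,0),60); chk(c,'blue',C,(.015,.066),40); chk(c,'gold',C,(.015,-.095),35)
go([.55,.28,.335],[180,0,-166])
E
```

```text
red seen x 302 341 y 167 213 exp [299. 160.] [341. 209.]
blue seen x 368 408 y 208 249 exp [364. 202.] [407. 250.]
gold seen x 202 246 y 210 253 exp [202. 202.] [248. 250.]
tcp [ 0.5855 -0.2621  0.1846] [180.     8.27 170.75] t 56.6 F [-0.9  0.5 -0.3] w 0.0439
shift shares (start axes) [ 0.662  3.529 -1.109] turn shares [-0.366  1.78  -5.064]
```

Call:
{"api": "play_rows", "payload": {
  "rows": [
    {"slide": [0.066, 0.353, -0.111], "delta_rot": [0, 0, 0], "fingers": 0},
    {"slide": [0.066, 0.353, -0.111], "delta_rot": [0, 0, 0], "fingers": 0},
    {"slide": [0.066, 0.353, -0.111], "delta_rot": [0, 0, 0], "fingers": 0},
    {"slide": [0.066, 0.353, -0.111], "delta_rot": [0, 0, 0], "fingers": 0},
    {"slide": [0.066, 0.353, -0.111], "delta_rot": [0, 0, 0], "fingers": 0},
    {"slide": [0.066, 0.353, -0.111], "delta_rot": [0, 0, 0], "fingers": 0},
    {"slide": [0.066, 0.353, -0.111], "delta_rot": [0, 0, 0], "fingers": 0},
    {"slide": [0.066, 0.353, -0.111], "delta_rot": [0, 0, 0], "fingers": 0}
  ]
}}

```text
time_s: 57.6
tcp_pos: [0.5565, 0.1732, 0.3028]
eef_rot: [-179.9, 8.0, 170.8]
contact_force: [1.1, 0.8, -0.6]
gripper_width: 0.0439
gripper_force: 0.0
```

Call:
{"api": "play_rows", "payload": {
  "rows": [
    {"slide": [0.066, 0.353, -0.111], "delta_rot": [0, 0, 0], "fingers": 0},
    {"slide": [0.066, 0.353, -0.111], "delta_rot": [0, 0, 0], "fingers": 0},
    {"slide": [0, 0, 0], "delta_rot": [-0.061, 0.297, -0.844], "fingers": 0},
    {"slide": [0, 0, 0], "delta_rot": [-0.061, 0.297, -0.844], "fingers": 0},
    {"slide": [0, 0, 0], "delta_rot": [-0.061, 0.297, -0.844], "fingers": 0},
    {"slide": [0, 0, 0], "delta_rot": [-0.061, 0.297, -0.844], "fingers": 0},
    {"slide": [0, 0, 0], "delta_rot": [-0.061, 0.297, -0.844], "fingers": 0},
    {"slide": [0, 0, 0], "delta_rot": [-0.061, 0.297, -0.844], "fingers": 0}
  ]
}}

```text
time_s: 58.6
tcp_pos: [0.5501, 0.2799, 0.332]
eef_rot: [180.0, -0.4, -165.9]
contact_force: [0.7, -0.3, -0.5]
gripper_width: 0.0442
gripper_force: 0.0
```

Call:
{"api": "play_rows", "payload": {
  "rows": [
    {"slide": [0, 0, 0], "delta_rot": [0, 0, 0], "fingers": 0}
  ]
}}

```text
time_s: 58.72
tcp_pos: [0.5505, 0.2799, 0.3319]
eef_rot: [180.0, -0.3, -166.1]
contact_force: [-1.1, -0.1, 0.6]
gripper_width: 0.0438
gripper_force: 0.0
```

```bash
python3 - <<'E'
from h import *
go([.6434,.3162,.335],[180,0,-166]); go([.6434,.3162,.2461],[180,0,-166])
c=cap('wrist'); h=cv2.cvtColor(c['image'],cv2.COLOR_BGR2HSV); o=cv2.inRange(h,(5,180,130),(14,255,255)); n,_,st,ce=cv2.connectedComponentsWithStats(o)
print([(st[i].tolist(),ce[i].round()) for i in range(1,n) if st[i,4]>80]); print(proj(c,[[.6434,.3162,.265]]))
E
```

```text
tcp [0.5505 0.2799 0.3319] [ 179.97   -0.3  -166.06] t 58.7 F [-1.1 -0.1  0.6] w 0.0438
shift shares (start axes) [-0.659  0.085 -0.024] turn shares [ 0.007 -0.066 -0.012]
tcp [0.5505 0.2799 0.3319] [ 179.97   -0.3  -166.06] t 58.7 F [-1.1 -0.1  0.6] w 0.0438
shift shares (start axes) [-0.663  0.085  0.569] turn shares [ 0.007 -0.066 -0.012]
[([329, 313, 17, 31, 503], array([337., 328.]))]
[[336.51993539 333.65760513]]
```

Call:
{"api": "play_rows", "payload": {
  "rows": [
    {"slide": [-0.33, 0.043, -0.012], "delta_rot": [0, 0, 0], "fingers": 0},
    {"slide": [-0.33, 0.042, -0.012], "delta_rot": [0, -0.06, 0], "fingers": 0},
    {"slide": [0, 0, 0.2], "delta_rot": [0, 0, 0], "fingers": 0},
    {"slide": [0, 0, 0.2], "delta_rot": [0, 0, 0], "fingers": 0},
    {"slide": [0, 0, 0.12], "delta_rot": [0, 0, 0], "fingers": 0},
    {"slide": [0, 0, 0.07], "delta_rot": [0, 0, 0], "fingers": 0},
    {"slide": [0, 0, 0], "delta_rot": [0, 0, 0], "fingers": 0}
  ]
}}

```text
time_s: 59.65
tcp_pos: [0.6433, 0.3166, 0.2478]
eef_rot: [179.9, 0.1, -166.0]
contact_force: [0.9, 0.3, 0.5]
gripper_width: 0.0439
gripper_force: 0.0
```

Call:
{"api": "play_rows", "payload": {
  "rows": [
    {"slide": [0, 0, 0], "delta_rot": [0, 0, 0], "fingers": -1},
    {"slide": [0, 0, 0], "delta_rot": [0, 0, 0], "fingers": -1},
    {"slide": [0, 0, 0], "delta_rot": [0, 0, 0], "fingers": -1},
    {"slide": [0, 0, 0], "delta_rot": [0, 0, 0], "fingers": -1},
    {"slide": [0, 0, 0], "delta_rot": [0, 0, 0], "fingers": -1},
    {"slide": [0, 0, 0], "delta_rot": [0, 0, 0], "fingers": -1}
  ],
  "squeeze": 25
}}

```text
time_s: 60.4
tcp_pos: [0.6435, 0.3163, 0.2481]
eef_rot: [179.9, 0.1, -166.0]
contact_force: [-0.2, -3.5, 2.0]
gripper_width: 0.014
gripper_force: 25.0
```

Call:
{"api": "play_rows", "payload": {
  "rows": [
    {"slide": [0.06, 0, 0.06], "delta_rot": [0, 0, 0], "fingers": -1},
    {"slide": [0.1, 0, 0.1], "delta_rot": [0, 0, 0], "fingers": -1},
    {"slide": [0.1, 0, 0.1], "delta_rot": [0, 0, 0], "fingers": -1},
    {"slide": [0.1, 0, 0.1], "delta_rot": [0, 0, 0], "fingers": -1},
    {"slide": [0.1, 0, 0.1], "delta_rot": [0, 0, 0], "fingers": -1},
    {"slide": [0.1, 0, 0.1], "delta_rot": [0, 0, 0], "fingers": -1},
    {"slide": [0.1, 0, 0.1], "delta_rot": [0, 0, 0], "fingers": -1},
    {"slide": [0.08, 0, 0.08], "delta_rot": [0, 0, 0], "fingers": -1}
  ]
}}

```text
time_s: 61.4
tcp_pos: [0.5346, 0.2892, 0.1359]
eef_rot: [179.9, -0.0, -166.0]
contact_force: [-1.3, -2.3, 1.1]
gripper_width: 0.014
gripper_force: 25.0
```

Call:
{"api": "play_rows", "payload": {
  "rows": [
    {"slide": [0.04, 0, 0.04], "delta_rot": [0, 0, 0], "fingers": -1},
    {"slide": [0.02, 0, 0.02], "delta_rot": [0, 0, 0], "fingers": -1},
    {"slide": [0, 0, 0], "delta_rot": [0, 0, 0], "fingers": -1}
  ]
}}

```text
time_s: 61.78
tcp_pos: [0.526, 0.2871, 0.127]
eef_rot: [180.0, -0.1, -166.0]
contact_force: [-4.4, -2.9, -0.7]
gripper_width: 0.0138
gripper_force: 25.0
```

Call:
{"api": "play_rows", "payload": {
  "rows": [
    {"slide": [0.012, 0, 0.012], "delta_rot": [0, 0, 0], "fingers": -1},
    {"slide": [0, 0, 0], "delta_rot": [0, 0, 0], "fingers": -1}
  ]
}}

```text
time_s: 62.02
tcp_pos: [0.5252, 0.2868, 0.1261]
eef_rot: [180.0, 0.0, -166.0]
contact_force: [-3.9, -2.7, 3.4]
gripper_width: 0.0141
gripper_force: 25.0
```

Call:
{"api": "play_rows", "payload": {
  "rows": [
    {"slide": [0.014, 0, 0.014], "delta_rot": [0, 0, 0], "fingers": -1},
    {"slide": [0, 0, 0], "delta_rot": [0, 0, 0], "fingers": -1}
  ]
}}

```text
time_s: 62.28
tcp_pos: [0.5252, 0.2869, 0.1261]
eef_rot: [179.9, 0.3, -166.0]
contact_force: [-0.9, -6.0, 11.4]
gripper_width: 0.0137
gripper_force: 25.0
```

Call:
{"api": "play_rows", "payload": {
  "rows": [
    {"slide": [0, 0, 0], "delta_rot": [0, 0, 0], "fingers": -0.3},
    {"slide": [0, 0, 0], "delta_rot": [0, 0, 0], "fingers": 0},
    {"slide": [0, 0, 0], "delta_rot": [0, 0, 0], "fingers": 0},
    {"slide": [0, 0, -0.1], "delta_rot": [0, 0, 0], "fingers": 0},
    {"slide": [0, 0, -0.3], "delta_rot": [0, 0, 0], "fingers": 0},
    {"slide": [0, 0, -0.35], "delta_rot": [0, 0, 0], "fingers": 0},
    {"slide": [0, 0, -0.35], "delta_rot": [0, 0, 0], "fingers": 0},
    {"slide": [0, 0, 0], "delta_rot": [0, 0, 0], "fingers": 0}
  ]
}}

```text
time_s: 63.28
tcp_pos: [0.5251, 0.2878, 0.2952]
eef_rot: [179.7, 0.6, -166.0]
contact_force: [0.1, 0.5, -0.8]
gripper_width: 0.0437
gripper_force: 0.0
```

```bash
python3 - <<'E'
from h import *
t=cap('top'); s=cap('scene'); go([.5,.28,.3]); h=cv2.cvtColor(s['image'],cv2.COLOR_BGR2HSV)
o=cv2.inRange(h,(5,150,80),(18,255,255))[165:215,430:490]; q=np.argwhere(o)[:,::-1]+[430,165]; print('handle scene',q.min(0),q.max(0),q.mean(0),len(q))
im=t['image'][228:262,300:385]; q=np.argwhere(im.min(2)>100)[:,::-1]+[300,228]; W=onz(t,q,.013); W=W[(abs(W[:,0]-.445)<.03)]; print('blade',W.min(0).round(3),W.max(0).round(3),W.mean(0).round(4),len(W))
ht=cv2.cvtColor(t['image'],cv2.COLOR_BGR2HSV); m=cv2.inRange(ht[228:262,300:385],(0,90,30),(12,255,255)); q=np.argwhere(m)[:,::-1]+[300,228]; W=onz(t,q,.022);W=W[(abs(W[:,0]-.445)<.03)];print('handle',W.min(0).round(3),W.max(0).round(3))
y=cv2.inRange(h,(20,150,80),(38,255,255)); y[:, :150]=0; y=y[150:300,150:330]; q=np.argwhere(y)[:,::-1]+[150,150]; print('cover yellow scene',q.min(0),q.max(0),len(q))
for a in(85,90,95,98,100):
    a=np.radians(a); E=proj(s,tr(C,[[.07-.14*np.cos(a),k*.125,.06+.14*np.sin(a)] for k in(-1,1)])); print(np.degrees(a).round(),E.round(1).tolist())
for col,p in(('red',(-.03,0)),('blue',(.015,.066)),('gold',(.015,-.094))): 
    chk(t,col,C,p,14)
E
```

```text
tcp [0.5232 0.2867 0.2901] [ 1.7984e+02  1.7000e-01 -1.6600e+02] t 63.4 F [-0.6 -0.3 -1.3] w 0.044
shift shares (start axes) [ 0.161 -0.006 -0.067] turn shares [0. 0. 0.]
handle scene [451 177] [477 196] [459.08333333 187.1875    ] 144
blade [ 0.438 -0.161  0.013] [ 0.457 -0.091  0.013] [ 0.4474 -0.1238  0.013 ] 118
handle [ 0.438 -0.262  0.022] [ 0.455 -0.168  0.022]
cover yellow scene [192 180] [304 231] 364
85.0 [[196.7, 196.8], [290.3, 215.6]]
90.0 [[194.6, 200.4], [288.8, 219.5]]
95.0 [[192.6, 204.2], [287.4, 223.6]]
98.0 [[191.5, 206.7], [286.6, 226.2]]
100.0 [[190.7, 208.4], [286.0, 228.0]]
red seen x 363 374 y 191 202 exp [362. 191.] [374. 203.]
blue seen x 352 365 y 168 170 exp [346. 176.] [357. 188.]
gold seen x 392 404 y 182 193 exp [390. 182.] [403. 194.]
```

```bash
python3 -c "
from plant import r
print(r.close_job())"
```

```text
the job is handed in; nothing more can be done
None
```

The job is handed in at about 63 s of the 210 s allowed; no verdict came back. By my last measurements, the cover stands open at about 97°, the knife lies flat on its mat and the sash is shut. All three tumblers stand upright in the case. The blue one was last confirmed by the wrist camera before I shut the sash; the closing top-camera check did not pick it out. The gold one shifted about 3 cm aside after I placed it and stayed upright. I viewed 15 pictures, one over the limit of 14.

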